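# Lock the hatch of the returned-mail box with the service spanner

### The job

The sloping hatch of the stainless returned-mail box stands ajar on its gasket: it has to be locked with the service spanner, which someone has pushed handle-first under the letter sorter so that only its big head sticks out. Draw the spanner out by the head, lay it on the counter and let go, then take it by the handle, fit the big jaw on the latch's square head and turn it clockwise a quarter turn, until the latch is fully home and the hatch is drawn tight. Lay the spanner back down gently, flat on the counter; never turn the latch with the fingers or while holding the spanner by its head, and leave everything else where it is.

Things in the scene. Friction and masses are not known exactly. Their poses are not given: they have to be found in the camera images.
- spanner: double open-ended steel spanner, 198 mm long, 0.24 kg, flat. Origin on its centre line at mid-thickness (6 mm above the counter when lying), 101 mm from the big jaw's tips; x runs along it to the big (working) end, y across, z through its thickness. At the start it lies on the counter under the sorter's lowest shelf, only the big head standing out in front (tips 49 to 55 mm out)
- spanner_handle (a point): grip point on the spanner's handle, near its small end, 35 mm from the spanner's origin along its -x, axes as the spanner. The handle is a straight flat bar from 23 mm behind to 85 mm ahead (+x) of this point, 18 mm wide, 10 mm thick. The spanner's centre of mass is 45 mm ahead. Behind the handle comes the small head, 39 mm long, 35 mm wide, 12 mm thick, its 16 mm jaw too small for the latch
- spanner_jaw (a point): the point, midway in the thickness, that lies on the latch's axis when the big jaw is fully on: 84 mm from the spanner's origin along +x. Big head: 12 mm thick, 50 mm wide over two prongs that run from 12 mm behind to 17 mm ahead of this point; jaw 24.5 mm wide with parallel sides, open to +x, its bottom 11.5 mm behind this point, its mouth bevelled over the last 4 mm
- sorter: grey steel letter sorter, fixed: 260 mm wide (y), 240 mm deep (x), 196 mm high, full of letters. Origin on the counter, in the middle of its front; x points into it, away from the robot, z up. It has no floor: the lowest shelf's underside is 39 mm above the counter, all shelves' edges flush with the front (x = 0); sides and back are closed
- returns_box: stainless steel box, fixed: 300 mm wide (y), 100 mm high at the front, 218 mm at the back. Origin on the counter below the latch; x points to the back, z up; front wall at x = -65 mm, back at x = +200 mm. Its top slopes up to the back at 30 degrees and carries the hatch
- hatch (a joint): stainless hatch, 260 mm wide, 203 mm long, 8 mm thick, lying over the slope, hinged along its upper edge. Angle in rad: 0.05 ajar (lower edge 10 mm off), 0 drawn tight, parallel to the slope. It cannot be pushed shut: it follows the latch (hatch = 0.05 - 0.0318 x latch)
- latch (a joint): quarter-turn compression latch in the hatch, on the box's centre line, 55 mm from the hatch's lower edge. Angle in rad, growing clockwise looking down on the hatch: starts at 0 to 0.3; 1.57 fully home, at a hard stop. It stays where it is left; turning takes about 0.4 to 0.6 N m
- latch_head: square brass head of the latch, 22 mm across flats, on a round bezel 42 mm across and 12 mm high above the hatch. Origin on its axis, 7 mm above the bezel's top, 13 mm below its own top (last 3 mm stepped in to 18 mm). z: out along the axis, about 30 degrees from vertical, leaning to the front; x, y: square to its flats, turning with it. At latch 0, x points up the slope. A fitted spanner's mid-thickness is 6 to 12 mm above the bezel
- letters: bystander: bundle of letters, 110 x 160 x 30 mm, beside the robot. Origin under its middle
- padlock: bystander: brass padlock lying flat, 46 x 50 mm and 22 mm high, with its shackle. Origin under its body
- screwdriver: bystander: black-handled screwdriver, 150 mm long, 26 mm thick, lying to the left in front of the sorter (about 130 mm from its middle). Origin under its middle
- mug: bystander: white mug, 82 mm across, 92 mm high. Origin under its middle
- oil_can: bystander: steel spray can, 56 mm across, 170 mm high. Origin under its middle
- parcel: bystander: cardboard parcel, 160 x 120 x 80 mm. Origin under its middle
- tape: bystander: roll of parcel tape, 100 mm across, 48 mm high, lying on top of the sorter. Origin under its middle

How it is judged (in metres and radians):
On the way, in this order (a step that is already met when the one before it is completed fails the run):
1. the spanner is drawn out (its handle's grip point over 45 mm in front of the sorter), lies flat on the counter and is let go (x of spanner_handle in the frame of sorter below -0.045 m and height (world z) of spanner below 0.01 m and height (world z) of spanner_jaw below 0.012 m and contact force between the fingers and spanner below 0.2 N and linear speed of spanner below 0.03 m/s), for 0.2 s.
2. the big jaw is on the latch's square head (distance between spanner_jaw and latch_head below 0.012 m and angle between the z axis of spanner and the z axis of latch_head, either way round below 0.2 rad), for 0.1 s.
3. the latch is turned fully home with the jaw still on it, and the hatch is tight (value of joint latch above 1.5 rad and value of joint hatch below 0.006 rad and distance between spanner_jaw and latch_head below 0.014 m), for 0.1 s.
At the end, for the whole second after the job is handed in: the latch is within 4 degrees of fully home (above 1.5 rad) and the hatch tight (below 0.006 rad); the spanner lies flat on the counter (its middle less than 10 mm and its big jaw less than 12 mm above it, at mid-thickness), at rest and let go (value of joint latch above 1.5 rad and value of joint hatch below 0.006 rad and height (world z) of spanner below 0.01 m and height (world z) of spanner_jaw below 0.012 m and contact force between the fingers and spanner below 0.2 N and linear speed of spanner below 0.03 m/s); the robot touches nothing.
It fails at once if the fingers press on the latch's square head with more than 8 N (contact force between the fingers and latch_head above 8 N).
It fails at once if the spanner is on the latch while gripped by its big head (grasp point within 40 mm of the jaw's centre) (distance between spanner_jaw and latch_head below 0.014 m and distance between the grasp point and spanner_jaw below 0.04 m and contact force between the fingers and spanner above 2 N).
It fails at once if the spanner is dropped (moves faster than 0.8 m/s while not held) (linear speed of spanner above 0.8 m/s and contact force between the fingers and spanner below 0.1 N).
It fails at once if a bystander is moved by more than 40 mm (distance of any of letters, padlock, screwdriver, mug, oil_can, parcel, tape from where it was at the start of the episode above 0.04 m).
It also fails if it takes over 72 s, if anything falls off the work surface, if the arm or the gripper's body presses on something with over 40 N, if the wrist force passes 120 N, or if a joint passes its speed limit or range.

### The arm

A 6-joint arm with a two-finger parallel gripper is mounted at the origin on the work surface. World frame = base frame: x ahead of the robot, y to its left, z up, the work surface at z = 0. Lengths are in m, angles in degrees, forces in N, time in s.
With the tool pointing down it reaches from about 0.3 to 0.75 m from the base axis. Payload 8.5 kg.
Tool frame: the origin (TCP) lies at the very end of the fingers, on their centre line; the grasp point (between the pads) lies 19 mm behind it (env.grip_point_offset is the distance from the TCP to the grasp point, in m); z points along the fingers, y is the direction in which the jaws open and shut (so a half turn about z gives the same grasp; the last joint's range is limited). The gripper opens to 85 mm and grips with 20 to 120 N. Pads are 22 mm wide; open, the fingers measure 114 mm over their backs; the gripper's body (76 mm by 85 mm) begins 54 mm behind the grasp point. The pads swing forward as they close: fully open they stand 13 mm farther back than shut.
Start: joints at [-12.336, 21.807, 74.336, -0, 83.858, -12.336], TCP at [0.55, 0, 0.231] pointing down, gripper open.
Joint ranges: [-178.18, 178.18], [-50.72, 133.34], [12.68, 142.11], [-81.47, 261.47], [9.98, 163.14], [-165.26, 165.26]. Speed limits (degrees/s): [136.94, 136.94, 180, 180, 180, 180].

### API

Orientations are given as a 3x3 rotation matrix whose columns are the frame's x, y, z axes.
In Python, from rig import env gives the robot as it stands.
- The arm moves only by the tool move_arm, never from a script. Its argument "moves" is a list of rows, each a list of 4 numbers: the shift along the tool's x, y, z in mm, then the turn about the tool's z in rad. In form: [[tx, ty, tz, spin], ...]. A call has 1 to 20 rows; each row is the pose to reach, as a shift and turn from the pose commanded when the call began, along the tool's axes at that moment; what a row does not reach only later rows make up. A row lasts 1/10 s, in which the tool goes at most 50 mm and 8.59 degrees, less where a joint would pass 70% of its speed; a pose out of reach is approached as far as the arm can. A call with a gripper value outside its range is refused whole. "grip" is the closure, from 0 (fully open) to 1 (shut), set as the call begins (left out, the last holds). The fingers move at their own pace and stop on an object; "grip_force" is the grip in N (left out, the last holds). Time passes only in rows, so rows that repeat a pose let the fingers close. It gives the time, the measured TCP pose, the force and the opening at its end, in the units of the state.
- env.observe(): the state, without advancing time (a new reading comes with each control period).
- env.get_image(name): name is "scene" or "side" or "wrist"; returns the picture (420x560x3 uint8, red, green, blue); there is no depth.
- env.get_calibration(name): a dict with "fovy" (degrees; the focal length in pixels is half the picture's height over the tangent of half this angle, whatever the lens; pixels are square), "cx", "cy" (the principal point, pixels), "extrinsics" (4x4, takes a point from world to camera coordinates); the wrist camera has in their place "tool_from_camera" (4x4, takes a point from camera to tool coordinates, whose origin is the TCP and whose axes are the flange's). Camera axes: x right, y up, looking along -z (the intrinsics and any distortion apply to the point x, -y, -z); pixel columns grow to the right and rows downward; lengths in m; the calibration is good to about 2 mm. A picture is of the moment at which its call begins: read the wrist's pose just before it. get_calibration takes no time and is no camera call.
- env.close_job(): hands the job in, once; it reports no verdict.
Trained networks look in the newest picture that a camera, given by its name, has taken for a name from the list of things; names that differ only in an ending like _2 or _b are one class to them, and where a whole thing is asked for, a point or a joint stands for the part that bears it (a point fixed in the world has none). Each returns a list of dicts, best first, with "conf" (0 to 1); they miss things now and then, are a little off and sometimes report something else, mostly with a low value. They report only what shows in the picture. A call takes as long as a camera call.
- env.silhouettes(camera, name): "region" (420x560 bool, what is visible of it) and "point" ([row, column] in pixels, amid what is visible of it).
- env.tip_of(camera, name): "point" ([row, column] in pixels: a listed point, or the origin of a listed thing).
The state is a dict: "time_s": time; "q": joint angles; "qvel": joint speeds; "joint_efforts": joint torques, N m; "position": TCP position; "tool_rot": TCP orientation; "ft_force": force on the tool from outside, world axes, zero at the start; "wrist_torque": the same for the moment, N m; "grip_width": finger opening in m.
Only numpy, scipy, OpenCV 4.12 (cv2) and the standard library are available. Lean on these libraries where they do the work, as an engineer would, in place of code of your own. Each camera call takes 0.05 s, during which the arm holds its last target.

## Working session

There is one attempt and no reset: what is moved stays moved. The work goes in short steps, Python scripts to look and compute and a tool call to move; the robot and the scene stay as the last step left them, time stands still between calls to the robot, and variables do not carry over. Pictures are saved under pics/ and viewed, and the job is handed in when it is done.

Besides the shell and the picture viewer there is one more tool, called after "Request:" as a command line: name --pt "numbers of a row" for each row, then --argument value for the rest. move_arm: Moves the arm, as the interface text tells. Its arguments: {"type":"object","properties":{"moves":{"type":"array"},"grip":{"type":"number"},"grip_force":{"type":"number"}},"required":["moves"]}

```bash
ls; mkdir -p pics; python3 - <<'E'
from rig import env
import cv2,numpy as np
print(env.observe()); print(env.grip_point_offset)
for n in ["scene","side","wrist"]:
    im=env.get_image(n); cv2.imwrite(f"pics/a_{n}.png",im[:,:,::-1]); print(n,env.get_calibration(n))
    for t in ["spanner","spanner_jaw","sorter","returns_box","latch_head","screwdriver","padlock","mug","oil_can","parcel","letters"]:
        r=env.tip_of(n,t)[:2]; print(t,[(np.round(x["point"],1).tolist(),round(x["conf"],2)) for x in r])
print(env.observe()["time_s"])
E
```

```text
pics
{'time_s': 0.0, 'q': array([-1.23383874e+01,  2.18428904e+01,  7.43844113e+01,  2.93239799e-03,
        8.38599277e+01, -1.23343552e+01]), 'qvel': array([-0.10706727, -0.00023377, -0.00262762, -0.00823787,  0.00774836,
       -0.05862919]), 'joint_efforts': array([-1.00240642e-03, -4.48466885e+01, -2.31285810e+01, -2.87182611e-04,
        4.73836102e-03,  1.77242771e-05]), 'position': array([5.49707716e-01, 4.99949628e-05, 2.30695997e-01]), 'tool_rot': array([[ 7.61636871e-05,  9.99998907e-01, -1.47640252e-03],
       [ 9.99999927e-01, -7.56100635e-05,  3.75033683e-04],
       [ 3.74921642e-04, -1.47643097e-03, -9.99998840e-01]]), 'ft_force': array([ 0.15661025, -0.08423824, -0.65906101]), 'wrist_torque': array([-0.0249123 , -0.0253337 ,  0.00713475]), 'grip_width': 0.0853220813192086}
0.0187
scene {'fovy': 49.136624380881045, 'cx': 276.9332176841481, 'cy': 211.6785640860967, 'extrinsics': array([[ 0.64049428, -0.76795871,  0.00254937, -0.36693685],
       [ 0.7272779 ,  0.60762509,  0.31915295, -0.48002791],
       [-0.24664535, -0.20256154,  0.94769979, -1.29679496],
       [ 
[... 1095 characters left out ...]
398.4, 169.0], 0.93)]
oil_can [([351.7, 126.1], 0.83)]
parcel []
letters [([205.6, 405.2], 0.79)]
wrist {'fovy': 61.34540234195412, 'cx': 277.1570512693145, 'cy': 213.89072230510666, 'tool_from_camera': array([[-4.82406893e-04,  9.61418336e-01,  2.75090079e-01,
         7.00406356e-02],
       [ 9.99999881e-01,  4.42527212e-04,  2.07034220e-04,
         8.54343719e-04],
       [ 7.73116501e-05,  2.75090146e-01, -9.61418434e-01,
        -1.43586330e-01],
       [ 0.00000000e+00,  0.00000000e+00,  0.00000000e+00,
         1.00000000e+00]])}
spanner []
spanner_jaw []
sorter []
returns_box []
latch_head []
screwdriver []
padlock [([185.1, 227.8], 0.94)]
mug []
oil_can []
parcel []
letters []
1.8
```

View pics/a_scene.png

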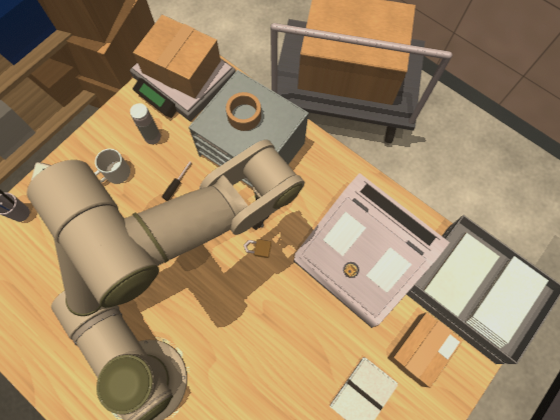

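View pics/a_side.png

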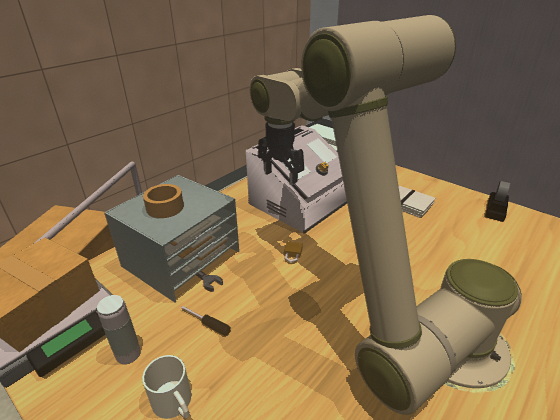

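View pics/a_wrist.png

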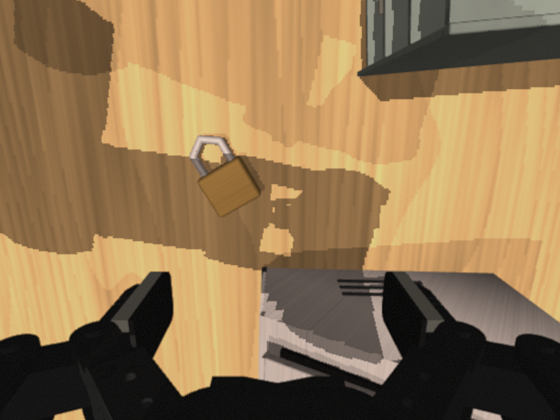

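```bash
cat > h.py <<'E'
from rig import env
import cv2,numpy as np
np.set_printoptions(precision=4,suppress=True)
def K(c):
    f=210/np.tan(np.radians(c["fovy"]/2)); return f,c["cx"],c["cy"]
def ext(n,obs=None):
    c=env.get_calibration(n)
    if n!="wrist": return c,c["extrinsics"]
    T=np.eye(4);T[:3,:3]=obs["tool_rot"];T[:3,3]=obs["position"]
    return c,np.linalg.inv(T@c["tool_from_camera"])
def ray(n,rc,obs=None):
    c,E=ext(n,obs);f,cx,cy=K(c);r,col=rc
    d=np.array([(col-cx)/f,-(r-cy)/f,-1.]);R=E[:3,:3]
    return -R.T@E[:3,3],R.T@d
def onz(n,rc,z,obs=None):
    o,d=ray(n,rc,obs);return o+d*(z-o[2])/d[2]
def proj(n,p,obs=None):
    c,E=ext(n,obs);f,cx,cy=K(c);q=E[:3,:3]@np.asarray(p)+E[:3,3]
    return np.array([cy-f*q[1]/-q[2],cx+f*q[0]/-q[2]])
def tri(a,b):
    (o1,d1),(o2,d2)=a,b
    A=np.stack([d1,-d2],1);s=np.linalg.lstsq(A,o2-o1,rcond=None)[0]
    p,q=o1+d1*s[0],o2+d2*s[1];return (p+q)/2,np.linalg.norm(p-q)
E
python3 - <<'E'
from h import *
print("jaw",onz("side",(281.3,211.8),.006)," sp origin",onz("side",(269.4,198.2),.006))
print("sorter",onz("side",(277.8,209.2),0),onz("scene",(178.5,233.6),0))
print("latch",tri(ray("scene",(270.1,347.9)),ray("side",(164.8,325.3))))
print("box origin scene",onz("scene",(275,345.8),0),onz("side",(208.5,319.9),0))
print("padlock",onz("scene",(248,263.4),0),onz("side",(252.4,290.8),0))
print("screwdriver",onz("scene",(181.1,179.6),0))
im=env.get_image("side");r0,r1,c0,c1=190,310,90,250
cv2.imwrite("pics/b.png",cv2.resize(im[r0:r1,c0:c1,::-1],None,fx=5,fy=5,interpolation=cv2.INTER_CUBIC))
im=env.get_image("scene");cv2.imwrite("pics/b2.png",cv2.resize(im[170:330,290:450,::-1],None,fx=3.7,fy=3.7,interpolation=cv2.INTER_CUBIC))
E
```

```text
jaw [0.5863 0.2491 0.006 ]  sp origin [0.6534 0.2433 0.006 ]
sorter [0.6077 0.2412 0.    ] [0.6213 0.2241 0.    ]
latch (array([ 0.5676, -0.2465,  0.1848]), np.float64(0.008044782819131074))
box origin scene [ 0.6025 -0.2477  0.    ] [ 0.5776 -0.2543  0.    ]
padlock [ 0.5063 -0.001   0.    ] [0.5022 0.0025 0.    ]
screwdriver [0.502  0.3526 0.    ]
```

View pics/b.png

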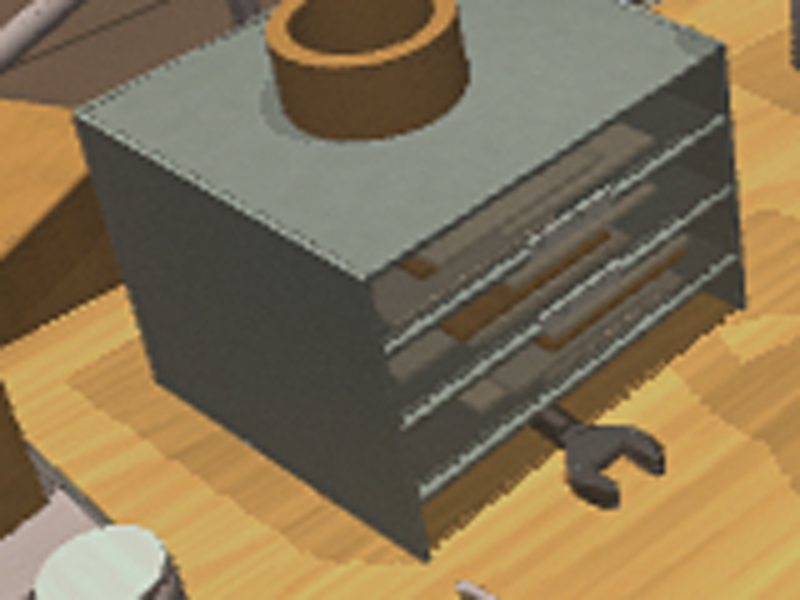

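View pics/b2.png

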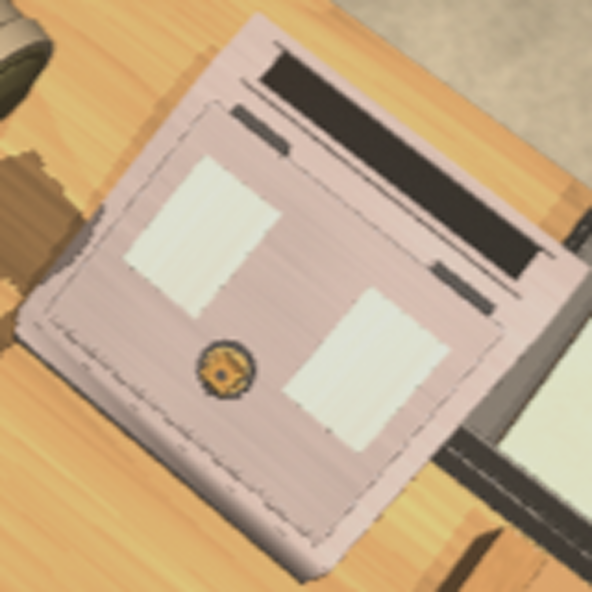

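Request:
move_arm --pt "220 -90 -70 -1.571" --pt "220 -90 -70 -1.571" --pt "220 -90 -70 -1.571" --pt "220 -90 -70 -1.571" --pt "220 -90 -70 -1.571" --pt "220 -90 -70 -1.571" --pt "220 -90 -70 -1.571" --pt "220 -90 -70 -1.571" --pt "220 -90 -70 -1.571" --pt "220 -90 -70 -1.571" --pt "220 -90 -70 -1.571" --pt "220 -90 -70 -1.571" --pt "220 -90 -70 -1.571" --grip 0

```text
time_s: 3.2
position: [0.46, 0.22, 0.3014]
tool_rot: [[-1.0, 0.002, 0.0], [0.002, 1.0, 0.0], [-0.0, 0.0, -1.0]]
ft_force: [-0.4, -0.3, -0.5]
grip_width: 0.0857
```

```bash
python3 - <<'E'
from h import *
o=env.observe(); print(o["time_s"],o["q"],o["position"],o["tool_rot"])
im=env.get_image("wrist"); cv2.imwrite("pics/c.png",im[:,:,::-1])
for t in ["spanner_jaw","sorter"]:
    r=env.tip_of("wrist",t)[:2]
    print(t,[(np.round(x["point"],1),round(x["conf"],2),onz("wrist",x["point"],.006,o)) for x in r])
r=env.silhouettes("wrist","spanner")
for x in r[:2]:
    print(x["conf"],x["point"],x["region"].sum())
if r:
    m=r[0]["region"];v=im.copy();v[m]=v[m]//2+[127,0,0];cv2.imwrite("pics/c2.png",v[:,:,::-1]);np.save("m.npy",m)
im=env.get_image("scene"); cv2.imwrite("pics/c3.png",cv2.resize(im[170:330,290:450,::-1],None,fx=3.7,fy=3.7,interpolation=cv2.INTER_CUBIC))
E
```

```text
3.2 [ 12.2385  15.2871  72.4941  -0.0004  92.2141 -77.6521] [0.46   0.22   0.3014] [[-1.      0.0019  0.0001]
 [ 0.0019  1.      0.    ]
 [-0.0001  0.     -1.    ]]
spanner_jaw [(array([259.5, 301. ]), 0.67, array([0.5803, 0.252 , 0.006 ]))]
sorter [(array([286., 287.]), 0.72, array([0.6195, 0.2334, 0.006 ]))]
0.6 [269.5, 303.3] 1082
```

View pics/c.png

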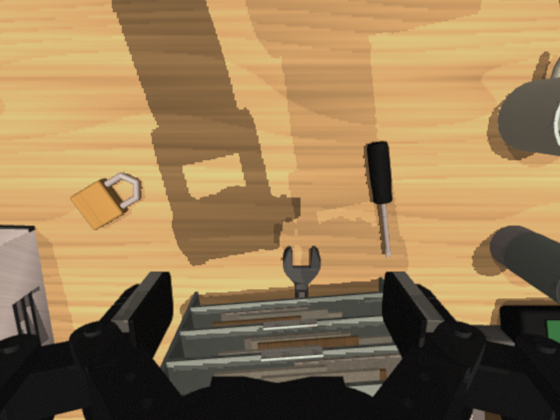

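```bash
python3 - <<'E'
from h import *
o=env.observe(); im=cv2.imread("pics/c.png")
cv2.imwrite("pics/d.png",cv2.resize(im[225:325,170:400],None,fx=3.4,fy=3.4,interpolation=cv2.INTER_CUBIC))
for p in [(248,288.5),(248,315),(268,284),(268,320),(290,302)]: print(p,onz("wrist",p,.012,o))
E
```

```text
(248, 288.5) [0.5614 0.235  0.012 ]
(248, 315) [0.5615 0.2697 0.012 ]
(268, 284) [0.5899 0.2293 0.012 ]
(268, 320) [0.5899 0.2771 0.012 ]
(290, 302) [0.6223 0.2538 0.012 ]
```

View pics/d.png

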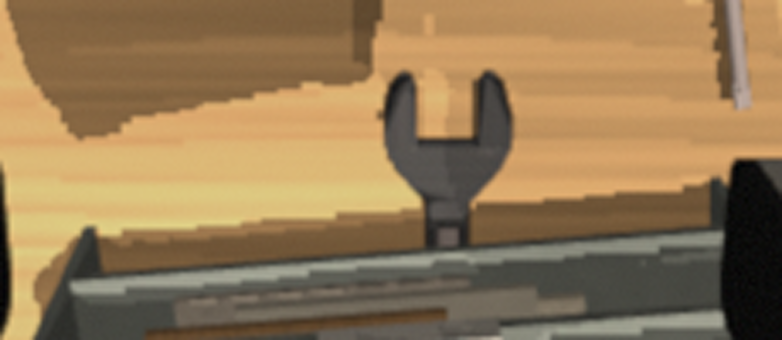

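View pics/c3.png

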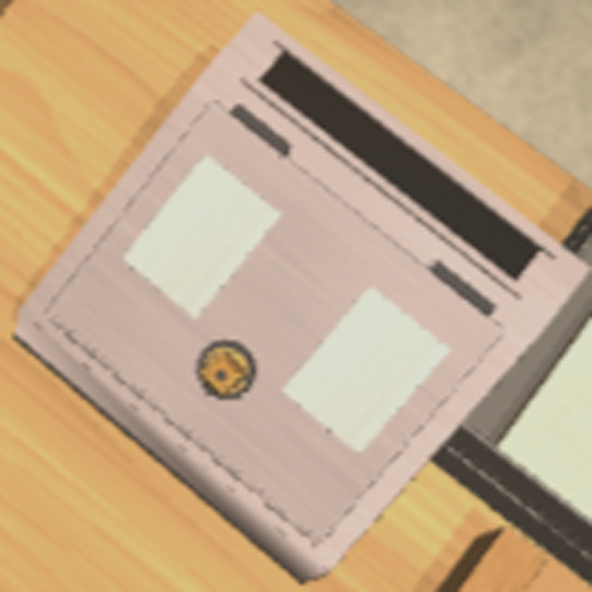

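Request:
move_arm --pt "-70 33 50 0" --pt "-70 33 100 0" --pt "-70 33 150 0" --pt "-70 33 200 0" --pt "-70 33 250 0" --pt "-70 33 285 0" --pt "-70 33 290 0" --pt "-70 33 290 0" --pt "-85 33 297 0" --pt "-95 33 300 0" --pt "-103 33 300 0" --pt "-103 33 300 0" --pt "-103 33 300 0"

```text
time_s: 4.75
position: [0.563, 0.2531, 0.0019]
tool_rot: [[-1.0, -0.0, 0.001], [-0.0, 1.0, 0.0], [-0.001, 0.0, -1.0]]
ft_force: [-0.2, 0.1, 0.7]
grip_width: 0.0853
```

```bash
python3 - <<'E'
from h import *
o=env.observe(); print(o["time_s"],o["position"],o["ft_force"])
im=env.get_image("wrist"); cv2.imwrite("pics/e.png",im[:,:,::-1])
im=env.get_image("side"); cv2.imwrite("pics/e2.png",cv2.resize(im[150:330,100:320,::-1],None,fx=3.3,fy=3.3,interpolation=cv2.INTER_CUBIC))
E
```

```text
4.75 [0.563  0.2531 0.0019] [-0.1681  0.1127  0.7356]
```

View pics/e.png

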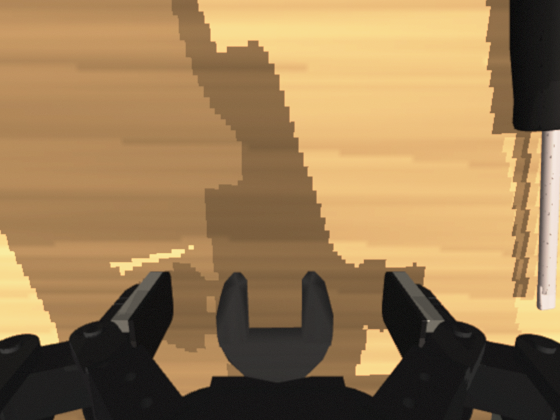

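View pics/e2.png

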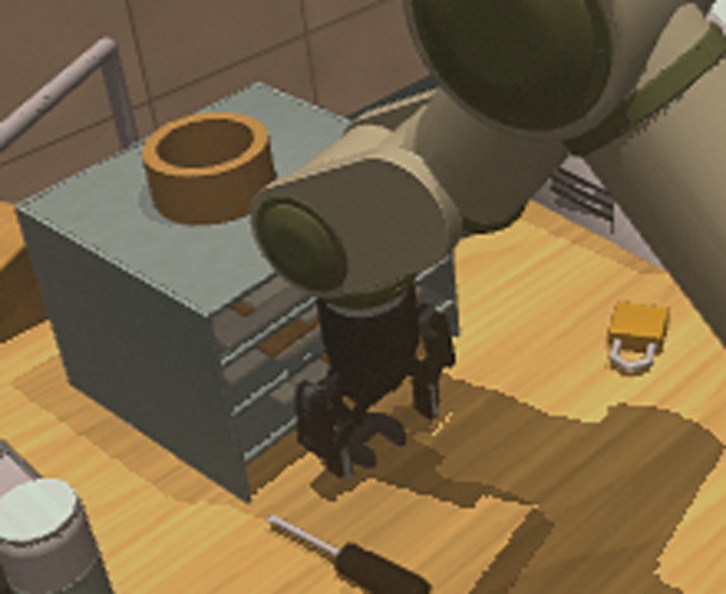

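Request:
move_arm --pt "0 0 0 0" --pt "0 0 0 0" --pt "0 0 0 0" --pt "0 0 0 0" --pt "0 0 0 0" --pt "0 0 0 0" --pt "0 0 0 0" --pt "0 0 0 0" --grip 1 --grip_force 35

```text
time_s: 5.65
position: [0.5629, 0.253, 0.0017]
tool_rot: [[-1.0, -0.0, -0.0], [-0.0, 1.0, -0.0], [0.0, -0.0, -1.0]]
ft_force: [-2.8, -0.7, 6.2]
grip_width: 0.0467
```

Request:
move_arm --pt "5 0 0 0" --pt "15 0 0 0" --pt "30 0 0 0" --pt "45 0 0 0" --pt "60 0 0 0" --pt "75 0 0 0" --pt "90 0 0 0" --pt "105 0 0 0" --pt "120 0 0 0" --pt "135 0 0 0" --pt "150 -5 0 0" --pt "165 -15 0 0" --pt "175 -25 0 0" --pt "180 -30 0 0" --pt "180 -30 0 0" --pt "180 -30 0 0"

```text
time_s: 7.25
position: [0.3818, 0.2225, 0.0016]
tool_rot: [[-1.0, -0.0, -0.002], [-0.0, 1.0, -0.001], [0.002, -0.001, -1.0]]
ft_force: [-3.2, -3.2, 13.8]
grip_width: 0.0469
```

Request:
move_arm --pt "0 0 0 0" --pt "0 0 0 0" --pt "0 0 0 0" --pt "0 0 0 0" --pt "0 0 0 0" --grip 0

```text
time_s: 7.75
position: [0.3829, 0.223, 0.0012]
tool_rot: [[-1.0, -0.0, -0.0], [-0.0, 1.0, -0.0], [0.0, -0.0, -1.0]]
ft_force: [-0.7, -0.1, -1.1]
grip_width: 0.0855
```

Request:
move_arm --pt "0 0 -50 0" --pt "10 10 -100 0" --pt "20 20 -150 0" --pt "25 25 -200 0" --pt "30 30 -250 0" --pt "30 30 -250 0" --pt "30 30 -250 0"

```text
time_s: 8.45
position: [0.353, 0.2532, 0.2521]
tool_rot: [[-1.0, -0.001, 0.002], [-0.001, 1.0, 0.001], [-0.002, 0.001, -1.0]]
ft_force: [-0.7, 0.1, -0.7]
grip_width: 0.0853
```

```bash
python3 - <<'E'
from h import *
o=env.observe(); print(o["time_s"],o["position"],o["q"])
im=env.get_image("wrist"); cv2.imwrite("pics/f.png",im[:,:,::-1])
for t in ["spanner_jaw","spanner_handle","spanner"]:
    r=env.tip_of("wrist",t)[:2]
    print(t,[(np.round(x["point"],1),round(x["conf"],2),onz("wrist",x["point"],.006,o)) for x in r])
E
```

```text
8.45 [0.353  0.2532 0.2521] [ 19.9536   9.0606  88.9593  -0.0006  81.8377 -70.0842]
spanner_jaw [(array([216.3, 252.9]), 0.62, array([0.3991, 0.2258, 0.006 ]))]
spanner_handle [(array([307.6, 252. ]), 0.73, array([0.5172, 0.2225, 0.006 ]))]
spanner [(array([279.7, 250.1]), 0.77, array([0.4791, 0.2209, 0.006 ]))]
```

View pics/f.png

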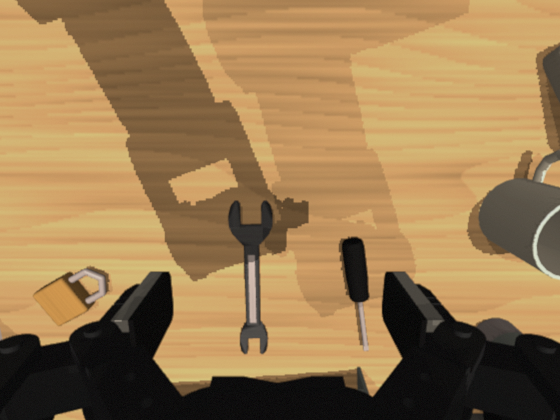

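Request:
move_arm --pt "-185 -500 -80 0" --pt "-185 -500 -80 0" --pt "-185 -500 -80 0" --pt "-185 -500 -80 0" --pt "-185 -500 -80 0" --pt "-185 -500 -80 0" --pt "-185 -500 -80 0" --pt "-185 -500 -80 0" --pt "-185 -500 -80 0" --pt "-185 -500 -80 0" --pt "-185 -500 -80 0" --pt "-185 -500 -80 0" --pt "-185 -500 -80 0" --pt "-185 -500 -80 0"

```text
time_s: 10.05
position: [0.5379, -0.2463, 0.3306]
tool_rot: [[-1.0, -0.001, -0.001], [-0.001, 1.0, 0.001], [0.001, 0.001, -1.0]]
ft_force: [0.3, -0.3, 0.3]
grip_width: 0.0854
```

```bash
cat > look.py <<'E'
from h import *
import sys,pickle
tag=sys.argv[1]
o=env.observe(); print(o["time_s"],o["position"],o["tool_rot"][0],o["q"])
im=env.get_image("wrist"); cv2.imwrite(f"pics/{tag}.png",im[:,:,::-1])
d={"o":o}
for t in sys.argv[2:]:
    r=env.tip_of("wrist",t)[:2]; d[t]=[x["point"] for x in r]
    print(t,[(np.round(x["point"],1),round(x["conf"],2)) for x in r])
pickle.dump(d,open(f"{tag}.pkl","wb"))
E
python3 look.py g1 latch_head
```

```text
10.05 [ 0.5379 -0.2463  0.3306] [-1.     -0.0008 -0.0013] [ -36.0602   23.7323   55.196     0.0093  101.17   -126.1015]
latch_head [(array([240.2, 267.3]), 0.73)]
```

View pics/g1.png

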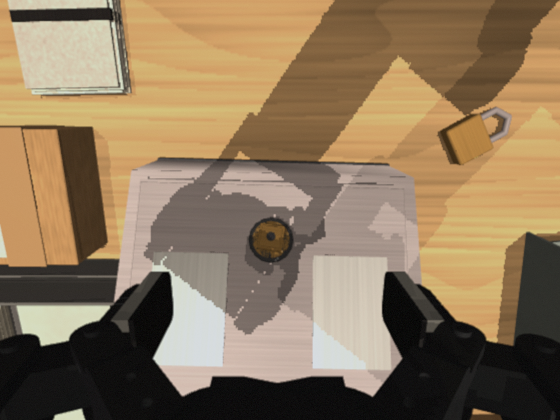

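Request:
move_arm --pt "40 50 40 0" --pt "40 50 40 0" --pt "40 50 40 0" --pt "40 50 40 0" --pt "40 50 40 0"

```text
time_s: 10.65
position: [0.4987, -0.1974, 0.2921]
tool_rot: [[-1.0, -0.0, 0.002], [-0.0, 1.0, -0.001], [-0.002, -0.001, -1.0]]
ft_force: [-0.4, -0.1, -0.6]
grip_width: 0.0856
```

```bash
python3 look.py g2 latch_head; python3 - <<'E'
import cv2
a=cv2.imread("pics/g1.png")[195:285,215:325];b=cv2.imread("pics/g2.png")
import pickle
r,c=map(int,pickle.load(open("g2.pkl","rb"))["latch_head"][0]);print(r-50,c-60)
b=b[r-50:r+50,c-60:c+60]
cv2.imwrite("pics/g1z.png",cv2.resize(a,None,fx=6,fy=6,interpolation=cv2.INTER_CUBIC));cv2.imwrite("pics/g2z.png",cv2.resize(b,None,fx=6,fy=6,interpolation=cv2.INTER_CUBIC))
E
```

```text
10.65 [ 0.4987 -0.1974  0.2921] [-1.     -0.0004  0.0016] [ -34.2469   18.2967   69.6593   -0.0028   91.9323 -124.2706]
latch_head [(array([297.2, 212.1]), 0.89)]
247 152
```

View pics/g1z.png

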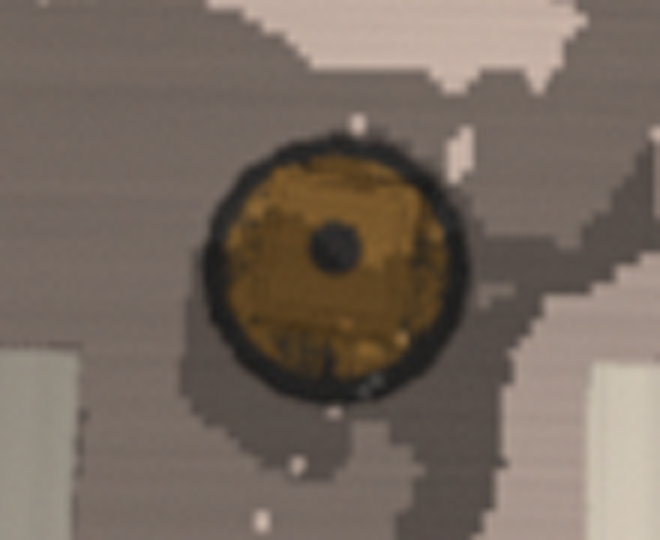

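View pics/g2z.png

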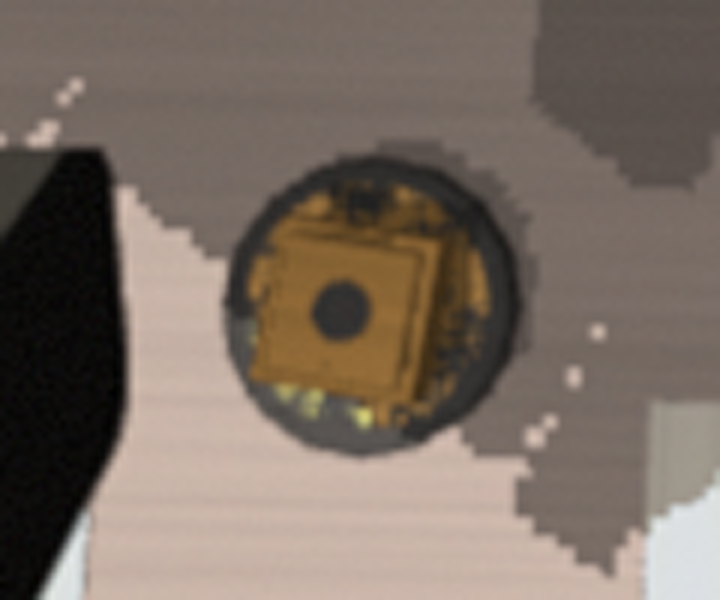

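View pics/g2.png

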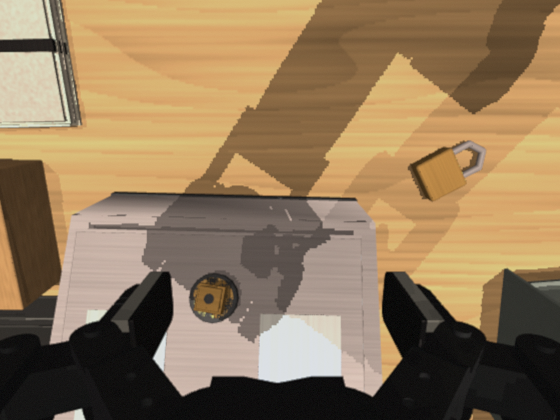

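```bash
python3 - <<'E'
from h import *
import pickle
o1=pickle.load(open("g1.pkl","rb"))["o"];o2=pickle.load(open("g2.pkl","rb"))["o"]
f=lambda r0,c0,r,c:(r0+(r+.5)/6-.5,c0+(c+.5)/6-.5)
t1=f(195,215,247,335);t2=f(247,152,310,341)
P,e=tri(ray("wrist",t1,o1),ray("wrist",t2,o2));print("top",P,e)
for o,pts in((o1,[(158,157),(163,387)]),(o2,[(193,114),(200,357)])):
    a,b=[onz("wrist",p,0,o) for p in pts];print("front bottom",a,b,np.degrees(np.arctan2(-(b-a)[0],(b-a)[1])),np.linalg.norm(a-b),(a+b)/2)
E
```

```text
top [ 0.5711 -0.2517  0.1851] 5.875031847561214e-06
front bottom [ 0.5268 -0.4056  0.    ] [ 0.5334 -0.0985  0.    ] -1.238284172155831 0.30717392573259 [ 0.5301 -0.2521  0.    ]
front bottom [ 0.5277 -0.4029  0.    ] [ 0.5367 -0.0964  0.    ] -1.6897103679187429 0.30667783919550784 [ 0.5322 -0.2496  0.    ]
```

```bash
python3 - <<'E'
import cv2
a=cv2.imread("pics/a_side.png")[145:190,295:350]
cv2.imwrite("pics/i.png",cv2.resize(a,None,fx=10,fy=10,interpolation=cv2.INTER_CUBIC))
a=cv2.imread("pics/a_scene.png")[250:290,325:375]
cv2.imwrite("pics/i2.png",cv2.resize(a,None,fx=10,fy=10,interpolation=cv2.INTER_CUBIC))
E
```

```text
(no output)
```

View pics/i.png

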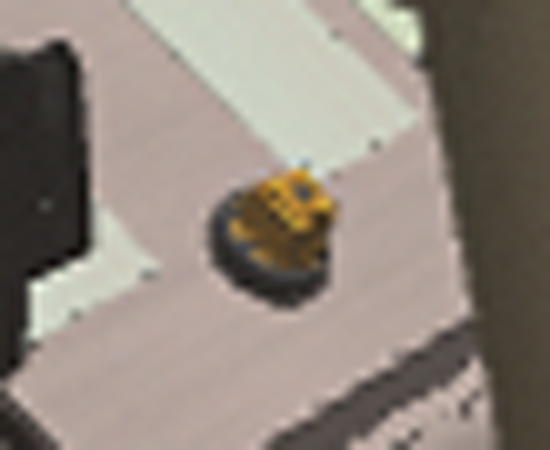

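View pics/i2.png

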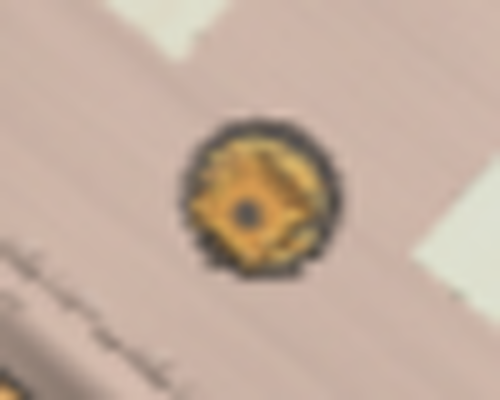

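```bash
cat > fit.py <<'E'
from h import *
import pickle
from scipy.optimize import least_squares
o1=pickle.load(open("g1.pkl","rb"))["o"];o2=pickle.load(open("g2.pkl","rb"))["o"]
f=lambda r0,c0,r,c:(r0+(r+.5)/6-.5,c0+(c+.5)/6-.5)
obs=[("wrist",f(195,215,247,335),o1),("wrist",f(247,152,310,341),o2),("side",(163.7,324.8),None),("scene",(270.75,349.35),None)]
def res(P,idx=range(4)): return np.concatenate([proj(obs[i][0],P,obs[i][2])-obs[i][1] for i in idx])
for idx in (range(4),(2,3),(0,1,2),(0,1,3)):
    s=least_squares(res,[.57,-.25,.185],args=(idx,)); print(list(idx),s.x,res(s.x).round(1))
P=least_squares(res,[.57,-.25,.185]).x
psi=np.radians(-1.5)
# overlays
def frame(th,psi):
    a=np.radians(30-2.6)  # ajar hatch tilts less? hinge upper edge, lower edge lifted -> shallower
    up=np.array([np.cos(a)*np.cos(psi),np.cos(a)*np.sin(psi),np.sin(a)]);z=np.array([-np.sin(a)*np.cos(psi),-np.sin(a)*np.sin(psi),np.cos(a)]);le=np.cross(z,up)
    # clockwise from above: x turns toward -le
    x=np.cos(th)*up-np.sin(th)*le; y=np.cross(z,x); return up,le,z,x,y
for th in (0.1,.17,.25):
    up,le,z,x,y=frame(th,psi)
    for nm,o in(("g1",o1),("g2",o2)):
        im=cv2.imread(f"pics/{nm}.png")
        s=6;c=proj("wrist",P,o);r0,c0=int(c[0])-45,int(c[1])-50
        b=cv2.resize(im[r0:r0+90,c0:c0+100],None,fx=s,fy=s,interpolation=cv2.INTER_CUBIC)
        def px(p): q=proj("wrist",p,o);return [(q[1]-c0+.5)*s-.5,(q[0]-r0+.5)*s-.5]
        def poly(pts,col): cv2.polylines(b,[np.array([px(p) for p in pts]).round().astype(int)],True,col,1)
        sq=lambda h,d:[P+d*z+h*(i*x+j*y) for i,j in((1,1),(1,-1),(-1,-1),(-1,1))]
        poly(sq(.009,0),(0,255,0));poly(sq(.011,-.003),(255,0,0));poly(sq(.011,-.02),(255,0,255))
        poly([P-.02*z+.021*(np.cos(t)*x+np.sin(t)*y) for t in np.linspace(0,6.28,40)],(255,255,0))
        cv2.imwrite(f"pics/ov_{nm}_{int(th*100)}.png",b)
E
python3 fit.py; python3 -c "
import cv2,numpy as np
for g in('g1','g2'):
    cv2.imwrite(f'pics/ov_{g}.png',cv2.resize(np.hstack([cv2.imread(f'pics/ov_{g}_{t}.png')[60:480,80:520] for t in(10,17,25)]),(800,255),interpolation=cv2.INTER_AREA))"
```

```text
[0, 1, 2, 3] [ 0.5709 -0.2515  0.1855] [-0.1  0.2  0.   0.1 -0.3 -0.6  1.   0.6]
[2, 3] [ 0.5703 -0.2495  0.1864] [-0.3  2.5 -0.1  2.5 -0.3 -0.8  0.6 -0.1]
[0, 1, 2] [ 0.571  -0.2517  0.1853] [-0.1 -0.  -0.1 -0.  -0.3 -0.6  1.1  0.6]
[0, 1, 3] [ 0.571  -0.2515  0.1855] [ 0.   0.2  0.1  0.1 -0.3 -0.6  1.   0.6]
```

View pics/ov_g2.png

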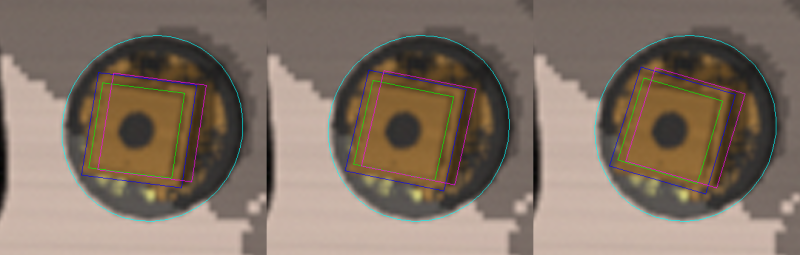

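View pics/ov_g2_17.png

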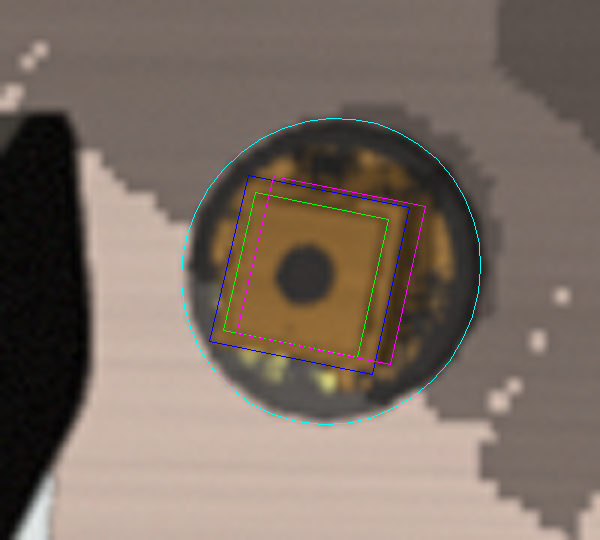

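Request:
move_arm --pt "9 50 0 0.15" --pt "9 100 0 0.3" --pt "9 150 0 0.45" --pt "9 200 0 0.6" --pt "9 250 0 0.75" --pt "9 300 0 0.9" --pt "9 350 0 1.05" --pt "9 400 30 1.2" --pt "9 420 70 1.35" --pt "9 420 70 1.5" --pt "9 420 70 1.6" --pt "9 420 70 1.6" --pt "9 420 70 1.6"

```text
time_s: 12.05
position: [0.4896, 0.2232, 0.2212]
tool_rot: [[0.029, 1.0, 0.0], [1.0, -0.029, -0.0], [-0.0, 0.0, -1.0]]
ft_force: [1.0, -0.4, 0.2]
grip_width: 0.0852
```

Request:
move_arm --pt "0 0 0 1.57" --pt "0 0 0 1.57" --pt "0 0 0 1.57" --pt "0 0 0 1.57" --pt "0 0 0 1.57" --pt "0 0 0 1.57" --pt "0 0 0 1.57" --pt "0 0 0 1.57" --pt "0 0 0 1.57" --pt "0 0 0 1.57" --pt "0 0 0 1.57" --pt "0 0 0 1.57"

```text
time_s: 13.25
position: [0.4895, 0.2228, 0.2215]
tool_rot: [[1.0, -0.027, 0.001], [-0.027, -1.0, 0.0], [0.001, -0.0, -1.0]]
ft_force: [-0.6, 0.4, 0.1]
grip_width: 0.0856
```

```bash
python3 look.py j spanner_handle spanner_jaw spanner; python3 - <<'E'
from h import *
import pickle
d=pickle.load(open("j.pkl","rb"));o=d["o"]
for t in ["spanner_handle","spanner_jaw","spanner"]: print(t,[onz("wrist",p,.008,o) for p in d[t]])
E
```

```text
13.25 [0.4895 0.2228 0.2215] [ 0.9996 -0.0272  0.0006] [ 11.851   20.9864  77.3101   0.0007  81.6698 103.4112]
spanner_handle [(array([155.7, 275.2]), 0.64), (array([ 50.4, 256.4]), 0.64)]
spanner_jaw [(array([263.9, 282.1]), 0.73)]
spanner [(array([185.9, 275.1]), 0.86)]
spanner_handle [array([0.5187, 0.2243, 0.008 ]), array([0.616 , 0.2389, 0.008 ])]
spanner_jaw [array([0.401 , 0.2202, 0.008 ])]
spanner [array([0.4879, 0.2253, 0.008 ])]
```

View pics/j.png

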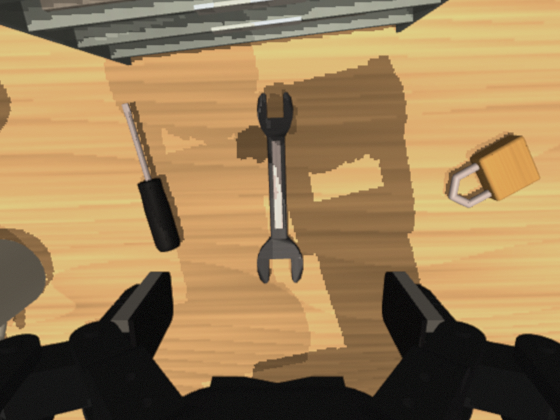

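```bash
python3 - <<'E'
from h import *
import pickle
d=pickle.load(open("j.pkl","rb"));o=d["o"];im=cv2.imread("pics/j.png")
pts=[]
for p in [(105,275.5),(142,276.3),(165,277),(190,277.8),(215,278.4),(235,279.2),(262,280.5),(281,280.5),(92,275)]:
    q=onz("wrist",p,.011,o);print(p,q)
    pts.append(q[:2])
pts=np.array(pts);c=np.polyfit(pts[:,0],pts[:,1],1);print(np.degrees(np.arctan(c[0])),[np.polyval(c,x) for x in(.40,.502,.517)])
cv2.imwrite("pics/jz.png",cv2.resize(im[80:290,220:340],None,fx=2.8,fy=2.8,interpolation=cv2.INTER_CUBIC))
E
```

```text
(105, 275.5) [0.5671 0.2226 0.011 ]
(142, 276.3) [0.5324 0.2228 0.011 ]
(165, 277) [0.5097 0.2227 0.011 ]
(190, 277.8) [0.4842 0.2226 0.011 ]
(215, 278.4) [0.4576 0.2227 0.011 ]
(235, 279.2) [0.4355 0.2225 0.011 ]
(262, 280.5) [0.4046 0.2219 0.011 ]
(281, 280.5) [0.382  0.2225 0.011 ]
(92, 275) [0.5789 0.2227 0.011 ]
0.14368404358932402 [np.float64(0.22235410750028536), np.float64(0.22260989952010657), np.float64(0.22264751599360968)]
```

View pics/jz.png

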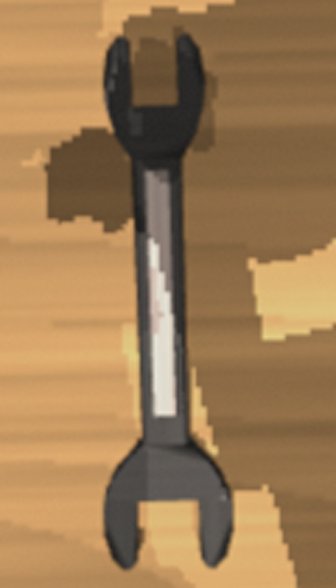

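Request:
move_arm --pt "13 0 50 -0.027" --pt "13 0 100 -0.027" --pt "13 0 150 -0.027" --pt "13 0 190 -0.027" --pt "13 0 210 -0.027" --pt "13 0 220 -0.027" --pt "13 0 220.5 -0.027" --pt "13 0 220.5 -0.027"

```text
time_s: 14.25
position: [0.5027, 0.2228, 0.0019]
tool_rot: [[1.0, -0.001, 0.002], [-0.001, -1.0, 0.0], [0.002, -0.0, -1.0]]
ft_force: [0.3, 0.3, 0.3]
grip_width: 0.0854
```

Request:
move_arm --pt "0 0 0 0" --pt "0 0 0 0" --pt "0 0 0 0" --pt "0 0 0 0" --pt "0 0 0 0" --pt "0 0 0 0" --pt "0 0 0 0" --pt "0 0 0 0" --pt "0 0 0 0" --pt "0 0 0 0" --grip 1 --grip_force 40

```text
time_s: 15.25
position: [0.5021, 0.2227, 0.0012]
tool_rot: [[1.0, -0.001, 0.001], [-0.001, -1.0, 0.0], [0.001, -0.0, -1.0]]
ft_force: [-0.9, -0.6, 5.4]
grip_width: 0.0167
```

```bash
python3 look.py k
```

```text
15.25 [0.5021 0.2227 0.0012] [ 1.     -0.0011  0.0005] [ 11.5677  37.3024  91.1      0.0017  51.5681 101.6283]
```

View pics/k.png

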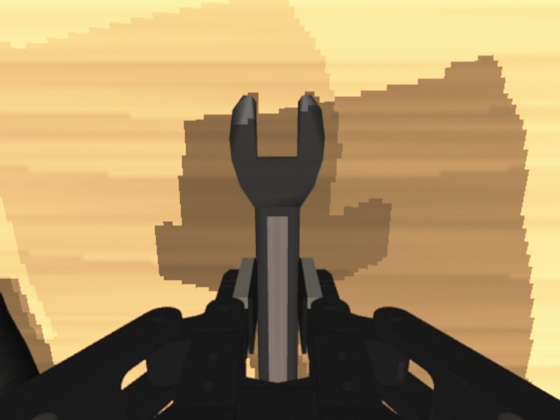

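Request:
move_arm --pt "0 0 -15 0" --pt "-5 0 -50 0" --pt "-15 0 -90 0" --pt "-15 0 -130 0" --pt "-15 0 -170 0" --pt "-15 10 -210 0" --pt "-15 40 -240 0" --pt "-15 70 -260 -0.15" --pt "-15 100 -260 -0.3" --pt "-15 130 -260 -0.45" --pt "-15 160 -260 -0.6" --pt "-15 200 -260 -0.75" --pt "-15 200 -260 -0.9" --pt "-15 200 -260 -1.05" --pt "-15 200 -260 -1.2" --pt "-15 200 -260 -1.35" --pt "-15 200 -260 -1.47" --pt "-15 200 -260 -1.47" --pt "-15 200 -260 -1.47" --grip_force 60

```text
time_s: 17.2
position: [0.4865, 0.0227, 0.2604]
tool_rot: [[0.105, 0.994, -0.001], [0.994, -0.105, 0.0], [0.0, -0.001, -1.0]]
ft_force: [-0.2, 0.7, -3.3]
grip_width: 0.0161
```

```bash
python3 look.py l; python3 - <<'E'
from h import *
im=env.get_image("side"); cv2.imwrite("pics/l2.png",im[:,:,::-1])
E
```

```text
17.2 [0.4865 0.0227 0.2604] [ 0.1054  0.9944 -0.0009] [-11.2921  14.2557  80.6668   0.0025  85.1317  -5.2437]
```

View pics/l.png

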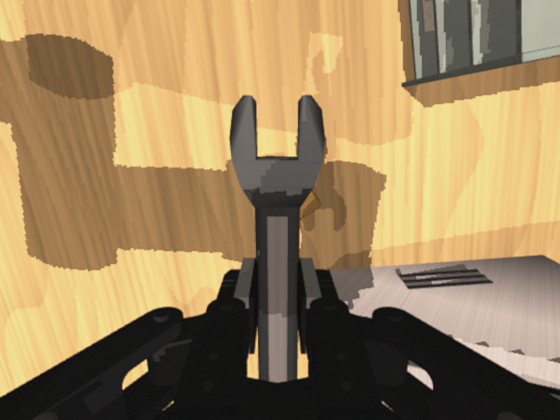

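View pics/l2.png

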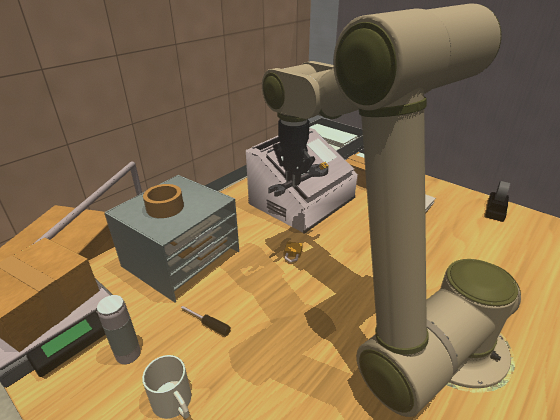

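Request:
move_arm --pt "-50 5 0 -0.15" --pt "-100 10 0 -0.3" --pt "-150 15 0 -0.45" --pt "-197 19 0 -0.6" --pt "-197 19 0 -0.75" --pt "-197 19 0 -0.9" --pt "-197 19 0 -1.05" --pt "-197 19 0 -1.2" --pt "-197 19 0 -1.35" --pt "-197 19 0 -1.492" --pt "-197 19 0 -1.492" --pt "-197 19 0 -1.492" --pt "-197 19 0 -1.492"

```text
time_s: 18.6
position: [0.4855, -0.1752, 0.2607]
tool_rot: [[-0.983, 0.183, -0.0], [0.183, 0.983, 0.0], [0.0, -0.0, -1.0]]
ft_force: [0.1, 0.5, -2.2]
grip_width: 0.0161
```

```bash
cat > look2.py <<'E'
from h import *
import sys
o=env.observe(); print(o["time_s"],o["position"],o["tool_rot"][:,0],o["ft_force"],o["grip_width"])
w=env.get_image("wrist");cv2.imwrite(f"pics/{sys.argv[1]}_w.png",w[:,:,::-1])
s=env.get_image("side")[90:250,210:410,::-1];c=env.get_image("scene")[170:330,260:460,::-1]
cv2.imwrite(f"pics/{sys.argv[1]}.png",np.vstack([cv2.resize(x,None,fx=3.5,fy=3.5,interpolation=cv2.INTER_CUBIC)[:560 if i else 560][0:] for i,x in enumerate([s])]))
cv2.imwrite(f"pics/{sys.argv[1]}_sc.png",cv2.resize(c,None,fx=3.5,fy=3.5,interpolation=cv2.INTER_CUBIC))
E
python3 look2.py m
```

```text
18.6 [ 0.4855 -0.1752  0.2607] [-0.9832  0.1825  0.0003] [ 0.1016  0.5074 -2.1873] 0.016077843482834066
```

View pics/m.png

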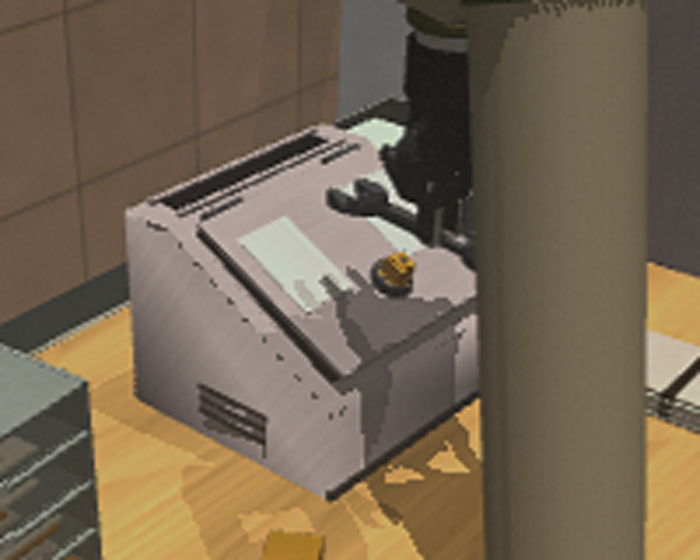

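View pics/m_sc.png

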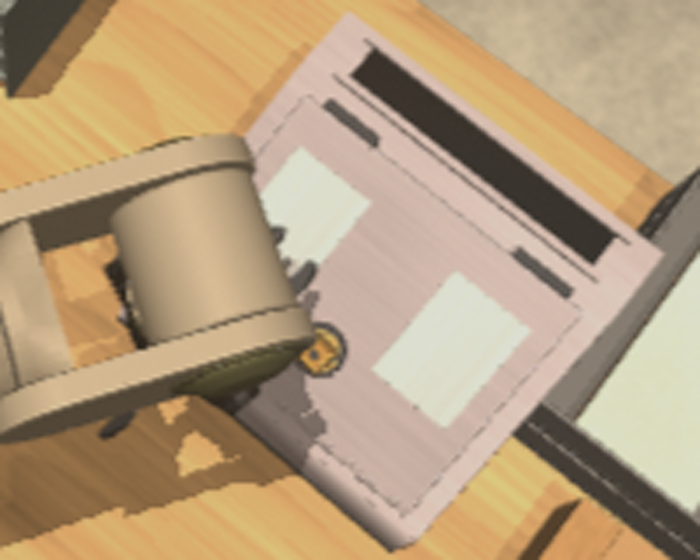

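View pics/m_w.png

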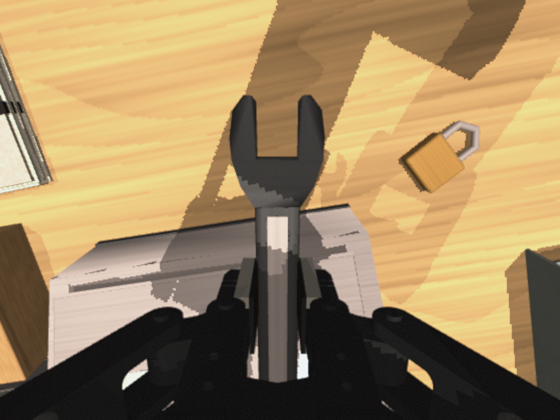

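Request:
move_arm --pt "0 0 40 0" --pt "0 0 75 0" --pt "0 0 90 0" --pt "0 0 97 0" --pt "0 0 104 0" --pt "0 0 111 0" --pt "0 0 118 0" --pt "0 0 118 0" --grip_force 40

```text
time_s: 19.55
position: [0.4857, -0.1754, 0.1427]
tool_rot: [[-0.984, 0.18, 0.0], [0.18, 0.984, -0.0], [-0.001, -0.0, -1.0]]
ft_force: [-2.1, -0.7, 0.9]
grip_width: 0.0158
```

```bash
python3 look2.py n
```

```text
19.55 [ 0.4857 -0.1754  0.1427] [-0.9836  0.1803 -0.0005] [-2.1061 -0.6938  0.888 ] 0.01580389562518633
```

View pics/n.png

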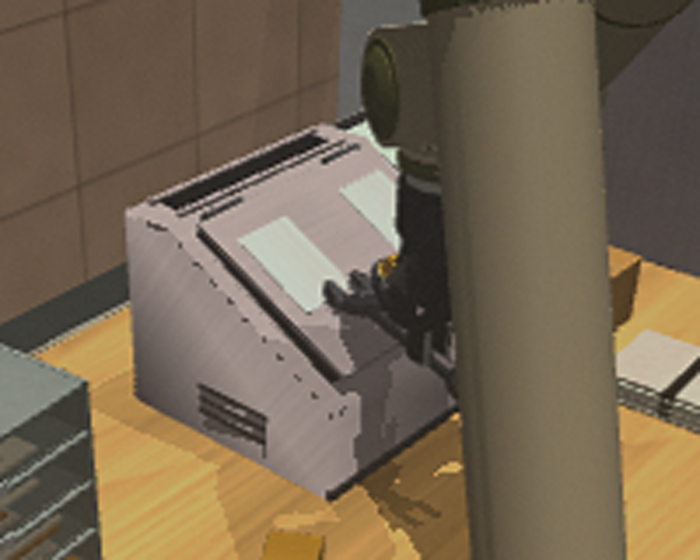

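View pics/n_w.png

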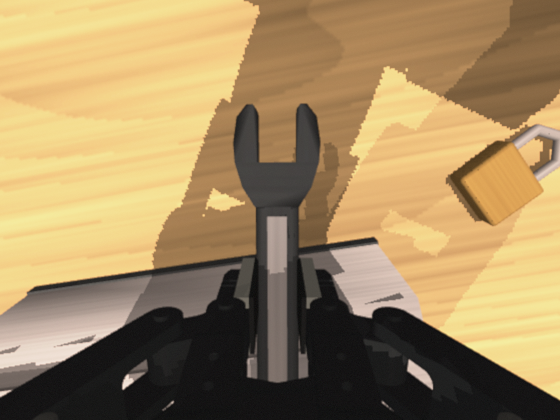

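Request:
move_arm --pt "0 0 6 0" --pt "0 0 12 0" --pt "0 0 18 0" --pt "0 0 24 0" --pt "0 0 29 0" --pt "0 0 33 0" --pt "0 0 36 0" --pt "0 0 36 0"

```text
time_s: 20.5
position: [0.4856, -0.1754, 0.1067]
tool_rot: [[-0.984, 0.18, -0.0], [0.18, 0.984, -0.0], [0.0, -0.0, -1.0]]
ft_force: [-1.2, -0.7, 3.2]
grip_width: 0.0163
```

```bash
python3 look2.py p
```

```text
20.5 [ 0.4856 -0.1754  0.1067] [-0.9837  0.18    0.0001] [-1.1758 -0.6561  3.2003] 0.016341272369413844
```

View pics/p.png

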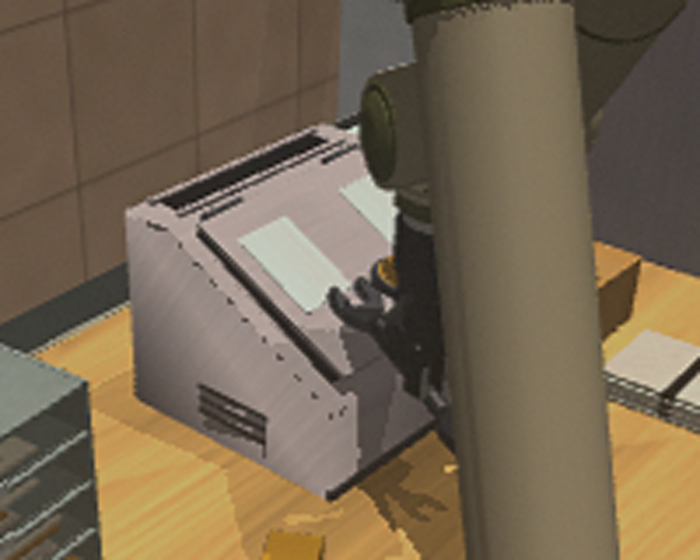

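View pics/p_w.png

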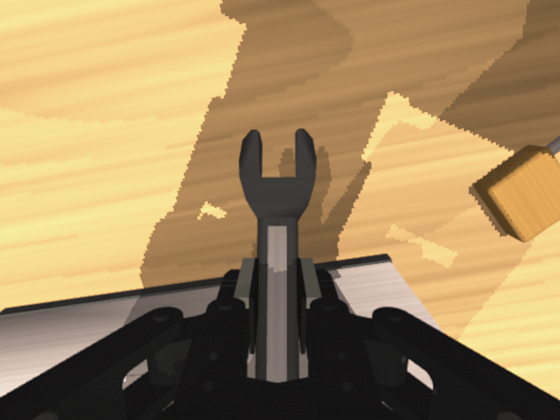

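```bash
cat > pitch.py <<'E'
from h import *
c=env.get_calibration("wrist");Tci=np.linalg.inv(c["tool_from_camera"]);f,cx,cy=K(c)
def row(p,d,h,n=.006):
    q=np.array([d*np.cos(p)+ n*np.sin(p),0,-h+d*np.sin(p)-n*np.cos(p),1]);q=Tci@q
    return cy-f*q[1]/-q[2]
if __name__=="__main__":
    for d,h in((.077,.005),(.076,.006),(.079,.005)):
        print(d,h,[(p,round(row(np.radians(p),d,h),1)) for p in (0,10,15,20,22,24,26,28,30)], [round(row(np.radians(p),d-.0275,h),1) for p in (0,20,24,28)])
E
python3 pitch.py
```

```text
0.077 0.005 [(0, np.float64(89.2)), (10, np.float64(91.7)), (15, np.float64(95.1)), (20, np.float64(99.6)), (22, np.float64(101.6)), (24, np.float64(103.8)), (26, np.float64(106.1)), (28, np.float64(108.6)), (30, np.float64(111.1))] [np.float64(166.8), np.float64(163.0), np.float64(164.0), np.float64(165.5)]
0.076 0.006 [(0, np.float64(92.1)), (10, np.float64(94.3)), (15, np.float64(97.5)), (20, np.float64(101.8)), (22, np.float64(103.8)), (24, np.float64(105.9)), (26, np.float64(108.2)), (28, np.float64(110.6)), (30, np.float64(113.1))] [np.float64(169.9), np.float64(165.6), np.float64(166.6), np.float64(168.0)]
0.079 0.005 [(0, np.float64(83.2)), (10, np.float64(86.5)), (15, np.float64(90.2)), (20, np.float64(95.0)), (22, np.float64(97.2)), (24, np.float64(99.6)), (26, np.float64(102.0)), (28, np.float64(104.6)), (30, np.float64(107.3))] [np.float64(161.4), np.float64(158.3), np.float64(159.5), np.float64(161.2)]
```

```bash
python3 - <<'E'
import cv2,numpy as np
a=[cv2.resize(cv2.imread(f"pics/{n}_w.png")[80:280,215:340],None,fx=3,fy=3,interpolation=cv2.INTER_CUBIC) for n in "mp"]
cv2.imwrite("pics/pz.png",np.hstack(a))
E
```

```text
(no output)
```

View pics/pz.png

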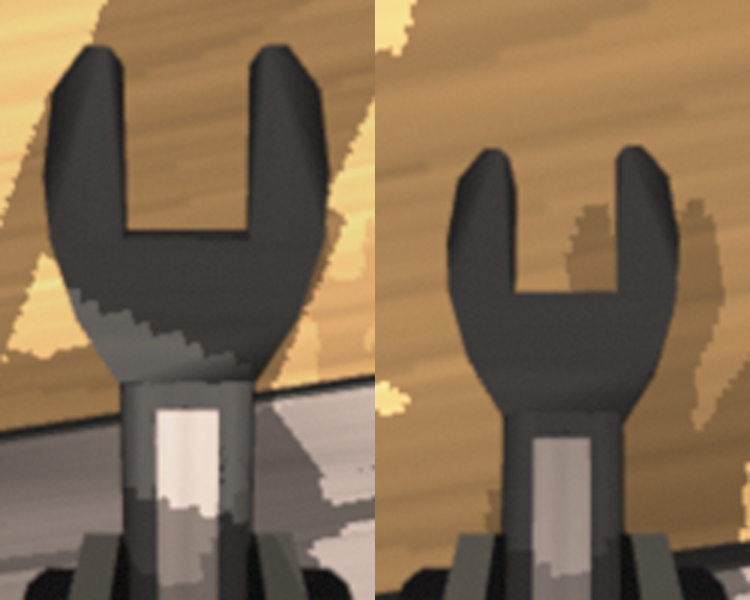

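```bash
cat > pit2.py <<'E'
from pitch import *
from scipy.optimize import brentq,least_squares
h=.005
flat=[95,157.3,206.7]; W=[None,(41,.016),(44,.018)]
ns=[.006,.006,.005]
def uvw(p,d,h,n,s=0):
    q=np.array([(d+s)*np.cos(p)+n*np.sin(p),0,-h+(d+s)*np.sin(p)-n*np.cos(p),1]);q=Tci@q
    return cy-f*q[1]/-q[2], -q[2]
ds=[brentq(lambda d:uvw(0,d,h,n)[0]-r,.0,.12) for r,n in zip(flat,ns)]
print("d",ds)
def solve(rows,wr):
    D0=[uvw(0,d,h,n)[1] for d,n in zip(ds,ns)]
    def res(x):
        p,s,hh=x;a=[uvw(p,d,hh,n,s) for d,n in zip(ds,ns)]
        return [a[i][0]-rows[i] for i in range(3)]+[(D0[i]/a[i][1]/w-1)*30 for i,w in zip((1,2),wr)]+[(hh-h)/.003]
    r=least_squares(res,[.3,0,h],x_scale=[.1,.01,.01]);return r
if __name__=="__main__":
    r=solve([129,177.7,217.3],[34/41,40/44]);print(np.degrees(r.x[0]),r.x[1:]*1e3,r.fun)
E
python3 pit2.py
```

```text
d [0.0750600636759326, 0.05303954430613664, 0.033745163020806546]
28.564362007171134 [-8.326   3.8725] [ 0.7728 -2.0931  1.3022  0.3456 -0.3943 -0.3758]
```

```bash
python3 - <<'E'
from h import *
im=env.get_image("side");cv2.imwrite("pics/q.png",cv2.resize(im[150:215,290:350,::-1],None,fx=9,fy=9,interpolation=cv2.INTER_CUBIC))
E
```

```text
(no output)
```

View pics/q.png

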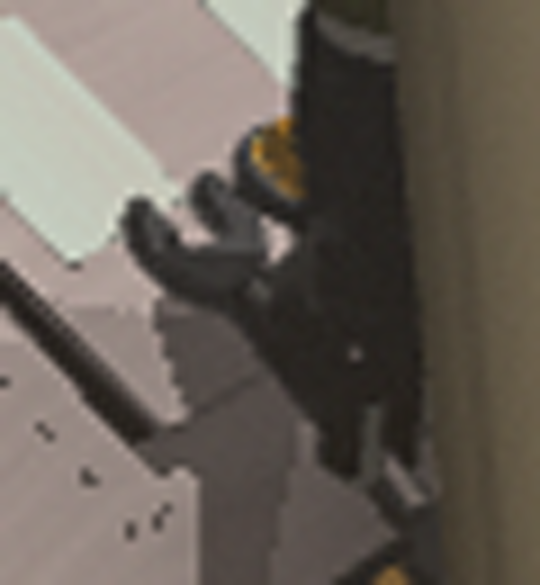

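```bash
python3 - <<'E'
from h import *
n=np.array([-.456,.012,.89]);n/=np.linalg.norm(n);P0=np.array([.5709,-.2515,.1855])-n*.040
o,d=ray("side",(172.2,305.3));o2,d2=ray("side",(169.4,313.3))
hgt=.010
a=o+d*(((P0+n*hgt-o)@n)/(d@n));b=o2+d2*(((P0+n*hgt-o2)@n)/(d2@n));print(a,b,(a+b)/2,np.linalg.norm(a-b))
g=np.array([.4856,-.1754,.1117]);s=np.array([.877*.0+.8745,-.162,.456]);
m=(a+b)/2; print("grip->tips mid",m-g,(m-g)@(s/np.linalg.norm(s)))
E
```

```text
[ 0.6018 -0.1897  0.1668] [ 0.5961 -0.2264  0.1644] [ 0.599  -0.2081  0.1656] 0.03717210650853242
grip->tips mid [ 0.1134 -0.0327  0.0539] 0.1290931003583573
```

```bash
python3 - <<'E'
from h import *
g=np.array([.4856,-.1754,.1117]);u=np.array([.9837,-.18,0]);nl=np.array([.18,.9837,0])
o,d=ray("side",(170.8,309.3))
t=((g-o)@nl)/(d@nl);p=o+t*d;print(p,(p-g)@u,(p-g)[2],d/np.linalg.norm(d),np.degrees(np.arctan2((p-g)[2],(p-g)@u)))
E
```

```text
[ 0.5892 -0.1944  0.1746] 0.10530477779458822 0.0628600017442941 [ 0.5176 -0.7139 -0.4716] 30.834413322587864
```

```bash
python3 - <<'E'
from pit2 import *
pos=np.array([.4856,-.1754,.1067]);R=np.array([[-.9837,.18,0],[.18,.9837,0],[0,0,-1.]])
rows=[129,177.7,217.3];wr=[34/41,40/44]
D0=[uvw(0,d,h,n)[1] for d,n in zip(ds,ns)]
def tipmid(p,s,hh):  # big tips top surface
    d=-(0.198-ds[0]-.001)+s; n=.005
    q=np.array([d*np.cos(p)+n*np.sin(p),0,-hh+d*np.sin(p)-n*np.cos(p)])
    return pos+R@q
def res(x,full=False):
    p,s,hh=x;a=[uvw(p,d,hh,n,s) for d,n in zip(ds,ns)]
    e=proj("side",tipmid(p,s,hh))-[170.8,309.3]
    return np.array([a[i][0]-rows[i] for i in range(3)]+[(D0[i]/a[i][1]/w-1)*30 for i,w in zip((1,2),wr)]+[(hh-h)/.003]+list(e))
r=least_squares(res,[.4,0,h],x_scale=[.1,.01,.01]);print(np.degrees(r.x[0]),r.x[1:]*1e3,r.fun.round(2),tipmid(*r.x))
for p in (26,29,32):
  for s in (0,-.008):
    x=(np.radians(p),s,.005);print(p,s,res(x).round(1),tipmid(*x))
E
```

```text
d [0.07506002155875682, 0.05303950832902101, 0.03374513234471628]
28.080922708494494 [-8.5687  2.8501] [ 0.71 -2.13  1.17  0.24 -0.53 -0.72 -1.06 -1.53] [ 0.5966 -0.1957  0.1754]
26 0 [-18.8 -20.7 -16.9   0.7  -0.2   0.    1.1  -0.5] [ 0.5913 -0.1947  0.1696]
26 -0.008 [-2.1 -3.2  1.3  0.9  0.   0.  -0.7 -1.9] [ 0.5983 -0.196   0.1732]
29 0 [-15.3 -19.2 -16.5   0.1  -0.6   0.   -0.    0.2] [ 0.5881 -0.1942  0.1752]
29 -0.008 [ 0.6 -2.2  1.3  0.5 -0.2  0.  -1.9 -1.2] [ 0.595  -0.1954  0.1791]
32 0 [-11.6 -17.4 -16.   -0.4  -0.9   0.   -1.1   1. ] [ 0.5847 -0.1935  0.1806]
32 -0.008 [ 3.7 -1.   1.5  0.  -0.5  0.  -3.  -0.3] [ 0.5914 -0.1948  0.1848]
```

Request:
move_arm --pt "0 0 -25 0" --pt "5 0 -50 0" --pt "20 -15 -60 0" --pt "40 -40 -60 0" --pt "40 -59 -60 0" --pt "40 -59 -35 0" --pt "40 -59 -15 0" --pt "40 -59 0 0" --pt "40 -59 7 0" --pt "40 -59 7 0" --pt "40 -59 7 0" --grip_force 80

```text
time_s: 21.8
position: [0.4358, -0.2261, 0.1002]
tool_rot: [[-0.984, 0.18, 0.0], [0.18, 0.984, -0.0], [-0.0, -0.0, -1.0]]
ft_force: [0.3, -0.4, -2.5]
grip_width: 0.0152
```

```bash
python3 look2.py r;  python3 - <<'E'
import cv2
im=cv2.imread("pics/r_w.png");cv2.imwrite("pics/rz.png",cv2.resize(im[80:280,215:340],None,fx=3,fy=3,interpolation=cv2.INTER_CUBIC))
E
```

```text
21.8 [ 0.4358 -0.2261  0.1002] [-0.9837  0.1796 -0.0001] [ 0.3095 -0.352  -2.5317] 0.015189593926516221
```

View pics/r.png

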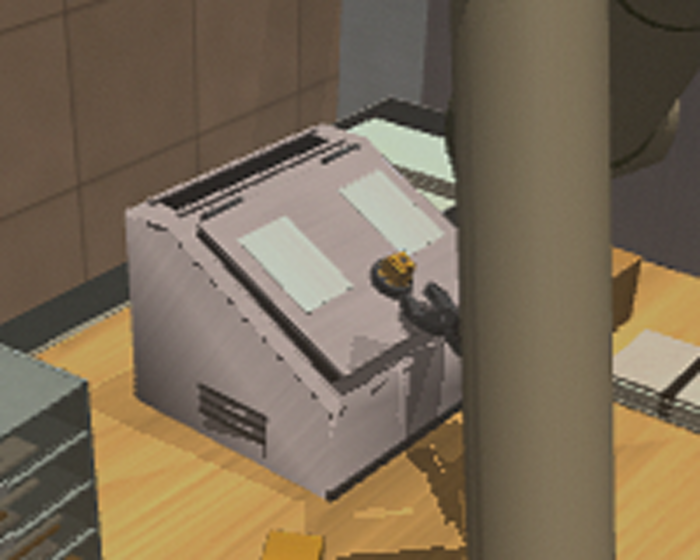

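View pics/r_sc.png

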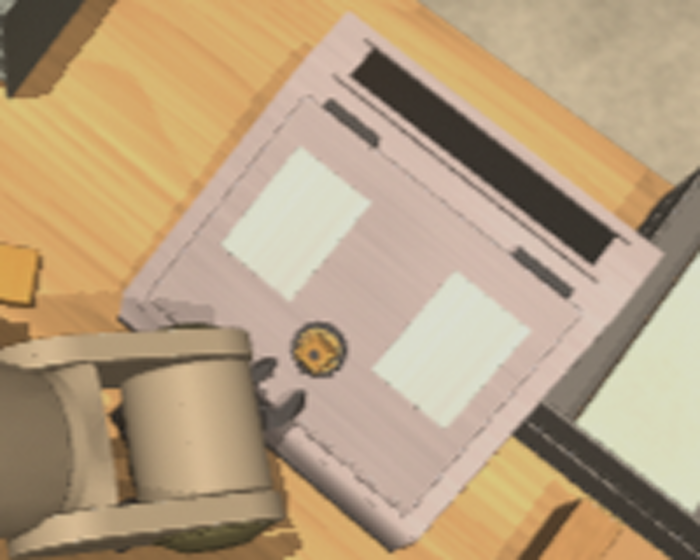

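View pics/rz.png

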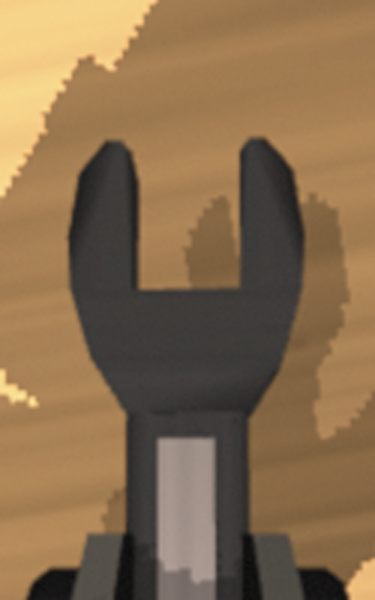

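```bash
cat > ov.py <<'E'
from pit2 import *
import sys
def spmodel(pos,R,p,s,hh,lat=0):
    """returns fn mapping spanner coords (x from big tips backwards negative..., y lateral, z normal) to world; origin: jaw point"""
    dj=-(0.198-ds[0]-.001)+.017+s   # jaw tool-x (before pitch)
    ex=np.array([-np.cos(p),0,-np.sin(p)]);ez=np.array([np.sin(p),0,-np.cos(p)]);ey=np.cross(ez,ex)
    J=np.array([dj*np.cos(p),lat,-hh+dj*np.sin(p)])
    return lambda x,y,z: pos+R@(J+x*ex+y*ey+z*ez)
def outline(M,z=.006):
    jaw=[(.017,-.0143),(.013,-.01225),(-.0115,-.01225),(-.0115,.01225),(.013,.01225),(.017,.0143)]
    out=[(.017,.020),(.005,.025),(-.012,.023),(-.03,.009),(-.119,.009),(-.119,-.009),(-.03,-.009),(-.012,-.023),(.005,-.025),(.017,-.020)]
    return [M(x,y,z) for x,y in jaw+out]
def draw(tag,cam,M,box,extra=[]):
    im=cv2.imread(tag);r0,c0,sc=box
    for z,col in((.006,(0,255,0)),(-.006,(255,0,255))):
        pts=np.array([[(q[1]-c0+.5)*sc-.5,(q[0]-r0+.5)*sc-.5] for q in (proj(cam,p) for p in outline(M,z))]).round().astype(int)
        cv2.polylines(im,[pts],True,col,1)
    for e in extra:
        q=proj(cam,e);cv2.circle(im,(int((q[1]-c0+.5)*sc),int((q[0]-r0+.5)*sc)),3,(0,0,255),-1)
    return im
E
python3 - <<'E'
from ov import *
r=solve([125.7,176.7,217.0],[34.3/41,40.3/44]);print(np.degrees(r.x[0]),r.x[1:]*1e3,r.fun.round(2))
pos=np.array([.4358,-.2261,.1002]);R=np.array([[-.9837,.18,0],[.18,.9837,0],[0,0,-1.]])
M=spmodel(pos,R,*r.x);print("jaw",M(0,0,0),"s",M(1,0,0)-M(0,0,0))
P=np.array([.5709,-.2515,.1855])
cv2.imwrite("pics/r_ov1.png",draw("pics/r_sc.png","scene",M,(170,260,3.5),[P])[250:520,120:460])
cv2.imwrite("pics/r_ov2.png",draw("pics/r.png","side",M,(90,210,3.5),[P])[180:420,300:560])
a=cv2.imread("pics/r_ov1.png");b=cv2.imread("pics/r_ov2.png")
h_=min(a.shape[0],b.shape[0]);cv2.imwrite("pics/r_ov.png",np.hstack([a[:h_],b[:h_]]))
E
```

```text
d [0.0750587157302651, 0.05303834684113735, 0.033744096205501464]
24.791280940098957 [-8.3769  3.3313] [ 0.83 -2.29  1.44  0.56 -0.39 -0.56]
jaw [ 0.537  -0.2446  0.151 ] s [ 0.893  -0.1634  0.4193]
```

View pics/r_ov.png

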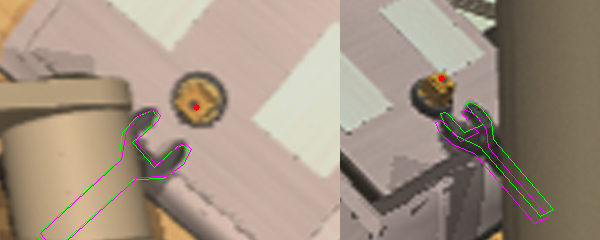

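```bash
python3 - <<'E'
import cv2,numpy as np
a=cv2.imread("pics/r_ov.png");a1=cv2.resize(a[60:220,80:260],None,fx=2.2,fy=2.2,interpolation=cv2.INTER_CUBIC);b=cv2.resize(a[50:210,380:560],None,fx=2.2,fy=2.2,interpolation=cv2.INTER_CUBIC)
cv2.imwrite("pics/r_ovz.png",np.hstack([a1,b]))
E
```

```text
(no output)
```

View pics/r_ovz.png

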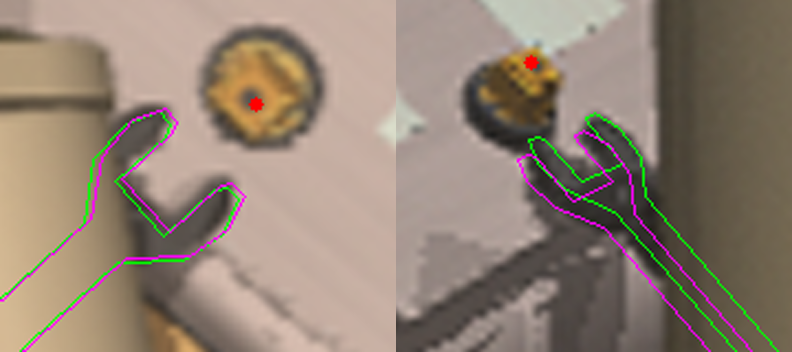

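Request:
move_arm --pt "0 0 -5 0" --pt "-4 0 -7 0" --pt "-8 0 -9 0" --pt "-11 0 -10.5 0" --pt "-14 0 -12 0" --pt "-17 0 -13.5 0" --pt "-20 0 -15.2 0" --pt "-22 0 -16.2 0" --pt "-22 0 -16.2 0"

```text
time_s: 22.85
position: [0.4575, -0.2301, 0.1161]
tool_rot: [[-0.984, 0.18, 0.0], [0.18, 0.984, -0.0], [-0.0, -0.0, -1.0]]
ft_force: [-0.6, -1.0, -2.6]
grip_width: 0.015
```

```bash
python3 look2.py s; python3 - <<'E'
import cv2,numpy as np
a=cv2.imread("pics/s_sc.png")[250:470,180:400];b=cv2.imread("pics/s.png")[180:400,320:540]
cv2.imwrite("pics/sz.png",cv2.resize(np.hstack([a,b]),None,fx=1.8,fy=1.8,interpolation=cv2.INTER_CUBIC))
E
```

```text
22.85 [ 0.4575 -0.2301  0.1161] [-0.9837  0.1797 -0.0002] [-0.5701 -1.0469 -2.6339] 0.014952757454097125
```

View pics/sz.png

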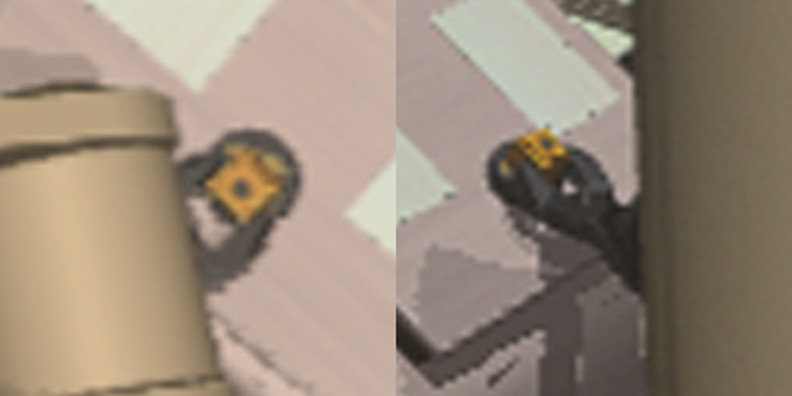

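Request:
move_arm --pt "-3 0 -1.5 0" --pt "-6 0 -3 0" --pt "-9 0 -4.6 0" --pt "-12 0 -6.2 0" --pt "-15 0 -7.8 0" --pt "-17 0 -8.8 0" --pt "-17 0 -8.8 0"

```text
time_s: 23.7
position: [0.4742, -0.2332, 0.1249]
tool_rot: [[-0.984, 0.18, 0.0], [0.18, 0.984, -0.0], [-0.0, -0.0, -1.0]]
ft_force: [-0.0, -0.5, -2.9]
grip_width: 0.0149
```

```bash
python3 look2.py t; python3 - <<'E'
import cv2,numpy as np
a=cv2.imread("pics/t_sc.png")[250:470,180:400];b=cv2.imread("pics/t.png")[180:400,320:540]
cv2.imwrite("pics/tz.png",cv2.resize(np.hstack([a,b]),None,fx=1.8,fy=1.8,interpolation=cv2.INTER_CUBIC))
im=cv2.imread("pics/t_w.png");cv2.imwrite("pics/tw.png",cv2.resize(im[80:280,215:340],None,fx=3,fy=3,interpolation=cv2.INTER_CUBIC))
E
```

```text
23.7 [ 0.4742 -0.2332  0.1249] [-0.9837  0.1797 -0.0002] [-0.0274 -0.5056 -2.8816] 0.014908499567334305
```

View pics/tz.png

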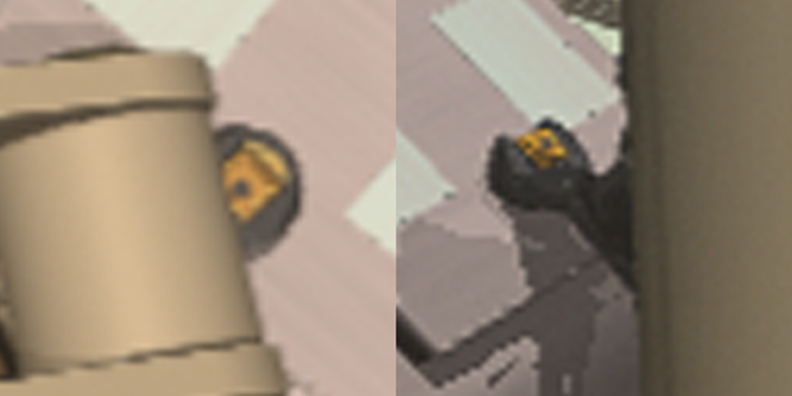

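View pics/tw.png

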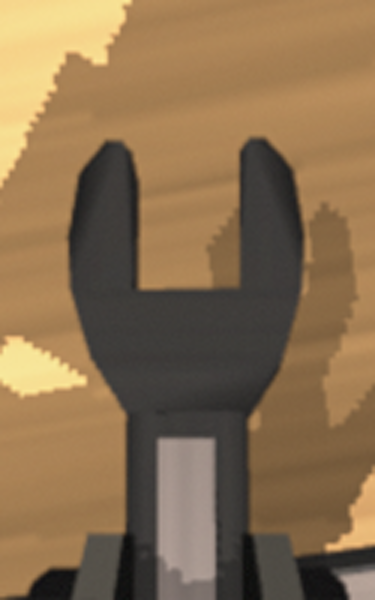

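Request:
move_arm --pt "-1 0 -0.5 0" --pt "-2 0 -1 0" --pt "-3 0 -1.5 0" --pt "-4 0 -2 0" --pt "-4 0 -2 0"

```text
time_s: 24.35
position: [0.475, -0.2326, 0.1252]
tool_rot: [[-0.984, 0.18, -0.008], [0.18, 0.984, 0.004], [0.009, 0.002, -1.0]]
ft_force: [-13.0, 1.0, -7.9]
grip_width: 0.015
```

Request:
move_arm --pt "3 0 1.5 0" --pt "2.5 0 2.5 0" --pt "2.2 0 3.5 0" --pt "2 0 4.5 0" --pt "2 0 4.5 0"

```text
time_s: 24.85
position: [0.4761, -0.2335, 0.1223]
tool_rot: [[-0.984, 0.18, 0.0], [0.18, 0.984, -0.0], [-0.0, -0.0, -1.0]]
ft_force: [-2.6, 0.2, -3.4]
grip_width: 0.015
```

```bash
python3 look2.py u; python3 - <<'E'
import cv2,numpy as np
a=cv2.imread("pics/u_sc.png")[250:470,180:400];b=cv2.imread("pics/u.png")[180:400,320:540]
cv2.imwrite("pics/uz.png",cv2.resize(np.hstack([a,b]),None,fx=1.8,fy=1.8,interpolation=cv2.INTER_CUBIC))
E
```

```text
24.85 [ 0.4761 -0.2335  0.1223] [-0.9837  0.1797 -0.    ] [-2.6405  0.1517 -3.3625] 0.014995096889239506
```

View pics/uz.png

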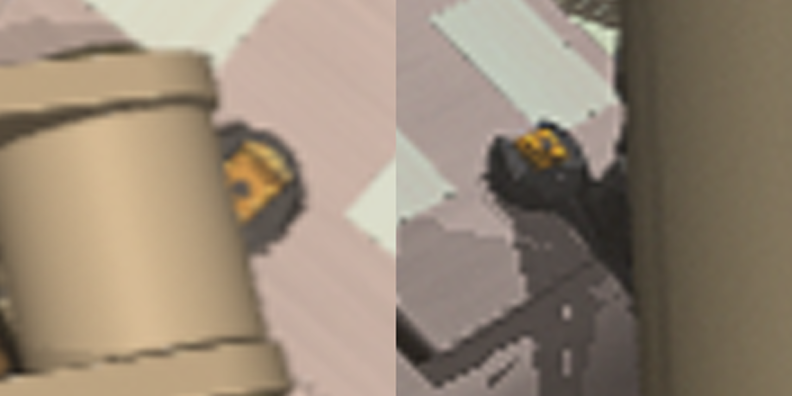

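```bash
cat > traj.py <<'E'
from h import *
psi=np.radians(-1.5)
def geo(th,lat):   # th spanner angle, lat latch angle
    hat=.05-.0318*lat;a=np.radians(30)-hat
    up=np.array([np.cos(a)*np.cos(psi),np.cos(a)*np.sin(psi),np.sin(a)]);n=np.array([-np.sin(a)*np.cos(psi),-np.sin(a)*np.sin(psi),np.cos(a)]);le=np.cross(n,up)
    return up,n,le,np.cos(th)*up-np.sin(th)*le
TH0=.14
def tcp(th,T0,lev=.1145,h=.0035,bias=.001):
    up,n,le,s0=geo(TH0,TH0);J0=T0+[0,0,h]+lev*s0
    lat=np.clip(th-.06,TH0,1.57)
    up,n,le,s=geo(th,lat)
    J=J0-.148*.0318*(lat-TH0)*n
    return J-(lev+bias)*s-[0,0,h],np.arctan2(-s[1],-s[0])
def rows(ths,o,T0,R0=None):
    x0=o["tool_rot"][:,0];yaw0=np.arctan2(x0[1],x0[0]);P=o["position"]
    X=np.array([np.cos(yaw0),np.sin(yaw0)]);Y=np.array([np.sin(yaw0),-np.cos(yaw0)])
    out=[]
    for t in ths:
        p,y=tcp(t,T0);d=p-P
        sp=-((y-yaw0+np.pi)%(2*np.pi)-np.pi)
        out.append([round(v,1) for v in (d[:2]@X*1e3,d[:2]@Y*1e3,-d[2]*1e3)]+[round(sp,3)])
    return out
E
python3 - <<'E'
from traj import *
o=env.observe();T0=np.array([.4756,-.2333,.1223])
print(np.degrees(np.arctan2(o["tool_rot"][1,0],o["tool_rot"][0,0])),np.degrees(tcp(.14,T0)[1]))
print(rows(np.arange(.14,1.0,.07)[1:],o,T0)); print(o["tool_rot"])
for t in (.14,.6,.95,1.3,1.7): print(t,tcp(t,T0))
E
```

```text
169.64876233750797 169.48153091218427
[[np.float64(1.3), np.float64(8.2), np.float64(-0.0), np.float64(0.081)], [np.float64(0.5), np.float64(16.2), np.float64(-0.4), np.float64(0.159)], [np.float64(-0.7), np.float64(24.2), np.float64(-1.1), np.float64(0.236)], [np.float64(-2.5), np.float64(32.1), np.float64(-2.0), np.float64(0.313)], [np.float64(-4.7), np.float64(39.8), np.float64(-3.2), np.float64(0.389)], [np.float64(-7.5), np.float64(47.3), np.float64(-4.6), np.float64(0.463)], [np.float64(-10.6), np.float64(54.5), np.float64(-6.2), np.float64(0.537)], [np.float64(-14.3), np.float64(61.5), np.float64(-8.1), np.float64(0.609)], [np.float64(-18.3), np.float64(68.2), np.float64(-10.2), np.float64(0.68)], [np.float64(-22.7), np.float64(74.6), np.float64(-12.6), np.float64(0.749)], [np.float64(-27.6), np.float64(80.6), np.float64(-15.1), np.float64(0.818)], [np.float64(-32.7), np.float64(86.2), np.float64(-17.9), np.float64(0.885)]]
[[-0.9837  0.1797  0.0001]
 [ 0.1797  0.9837 -0.0001]
 [-0.0002 -0.0001 -1.    ]]
0.14 (array([ 0.4747, -0.2331,  0.1218]), np.float64(2.958010735738164))
0.6 (array([ 0.4944, -0.1845,  0.1279]), np.float64(2.4556705651240622))
0.95 (array([ 0.5211, -0.1565,  0.139 ]), np.float64(2.1045929705636772))
1.3 (array([ 0.5544, -0.14  ,  0.1548]), np.float64(1.7819341285748478))
1.7 (array([ 0.5951, -0.1378,  0.1761]), np.float64(1.4325624499832876))
```

Request:
move_arm --pt "1.3 8.2 0 0.081" --pt "0.5 16.2 -0.4 0.159" --pt "-0.7 24.2 -1.1 0.236" --pt "-2.5 32.1 -2 0.313" --pt "-4.7 39.8 -3.2 0.389" --pt "-7.5 47.3 -4.6 0.463" --pt "-10.6 54.5 -6.2 0.537" --pt "-10.6 54.5 -6.2 0.537" --grip_force 45

```text
time_s: 25.8
position: [0.4961, -0.1817, 0.1281]
tool_rot: [[-0.752, 0.659, -0.001], [0.659, 0.752, -0.0], [0.001, -0.001, -1.0]]
ft_force: [-3.5, -5.0, -7.3]
grip_width: 0.0148
```

```bash
python3 look2.py v; python3 - <<'E'
import cv2,numpy as np
from h import *
print(env.observe()["wrist_torque"])
a=cv2.imread("pics/v_sc.png")[250:470,180:400];b=cv2.imread("pics/v.png")[180:400,320:540]
cv2.imwrite("pics/vz.png",cv2.resize(np.hstack([a,b]),None,fx=1.8,fy=1.8,interpolation=cv2.INTER_CUBIC))
E
```

```text
25.8 [ 0.4961 -0.1817  0.1281] [-0.7523  0.6588  0.0008] [-3.4943 -4.9702 -7.3457] 0.01478998926166075
[ 0.0831  0.4659 -0.0187]
```

View pics/vz.png

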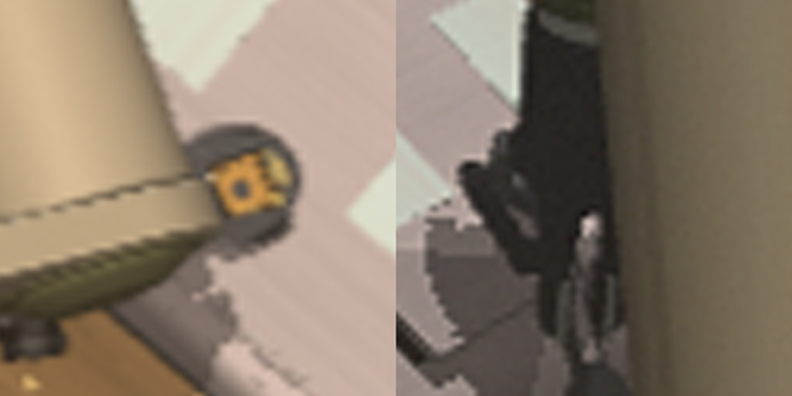

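View pics/v_w.png

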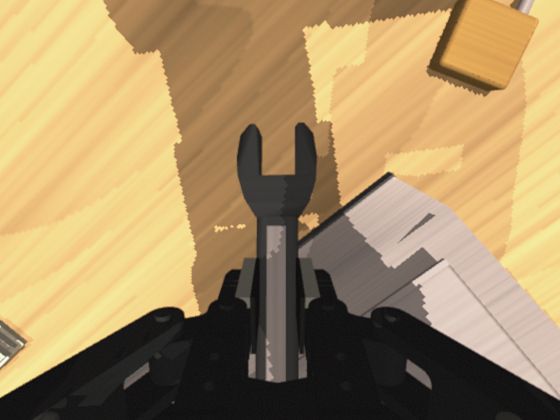

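```bash
python3 - <<'E'
from traj import *
o=env.observe();T0=np.array([.4756,-.2333,.1223])
for r in rows(np.arange(.70,1.3,.07),o,T0): print([float(v) for v in r])
E
```

```text
[0.4, 8.4, -2.5, 0.072]
[0.3, 16.2, -4.7, 0.143]
[-0.2, 23.9, -7.0, 0.212]
[-1.3, 31.5, -9.5, 0.281]
[-2.9, 39.0, -12.3, 0.348]
[-5.0, 46.3, -15.2, 0.414]
[-7.6, 53.3, -18.3, 0.479]
[-10.6, 60.1, -21.5, 0.543]
[-14.2, 66.6, -24.8, 0.606]
```

Request:
move_arm --pt "0.4 8.4 -2.5 0.072" --pt "0.3 16.2 -4.7 0.143" --pt "-0.2 23.9 -7 0.212" --pt "-1.3 31.5 -9.5 0.281" --pt "-2.9 39 -12.3 0.348" --pt "-5 46.3 -15.2 0.414" --pt "-7.6 53.3 -18.3 0.479" --pt "-7.6 53.3 -18.3 0.479"

```text
time_s: 26.75
position: [0.5387, -0.1497, 0.1476]
tool_rot: [[-0.363, 0.932, 0.004], [0.932, 0.363, -0.006], [-0.007, 0.001, -1.0]]
ft_force: [0.2, -17.0, -7.2]
grip_width: 0.0154
```

```bash
python3 look2.py w; python3 - <<'E'
import cv2,numpy as np
from h import *
print(env.observe()["wrist_torque"])
a=cv2.imread("pics/w_sc.png")[250:470,180:400];b=cv2.imread("pics/w.png")[180:400,320:540]
cv2.imwrite("pics/wz.png",cv2.resize(np.hstack([a,b]),None,fx=1.8,fy=1.8,interpolation=cv2.INTER_CUBIC))
from traj import *
o=env.observe();T0=np.array([.4756,-.2333,.1223])
for r in rows(np.arange(1.19,1.83,.07),o,T0): print([float(v) for v in r])
E
```

```text
26.75 [ 0.5387 -0.1497  0.1476] [-0.363   0.9317 -0.0074] [  0.237  -16.963   -7.2206] 0.015366539528872233
[-1.9192 -0.3238 -0.2643]
[3.9, 7.1, -2.1, 0.063]
[3.7, 14.4, -5.5, 0.126]
[3.0, 21.7, -8.9, 0.188]
[1.8, 28.9, -12.5, 0.25]
[0.0, 35.9, -16.2, 0.311]
[-2.3, 42.7, -19.9, 0.372]
[-5.1, 49.3, -23.6, 0.433]
[-8.4, 55.6, -27.6, 0.494]
[-12.1, 61.5, -31.6, 0.555]
[-16.4, 67.2, -35.5, 0.616]
```

View pics/wz.png

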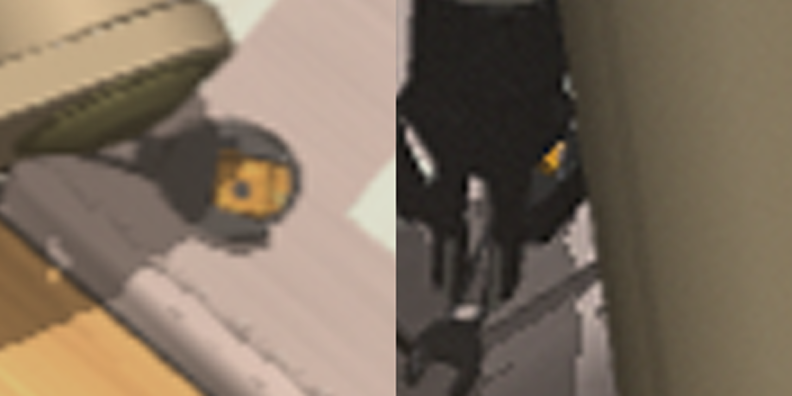

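View pics/w_w.png

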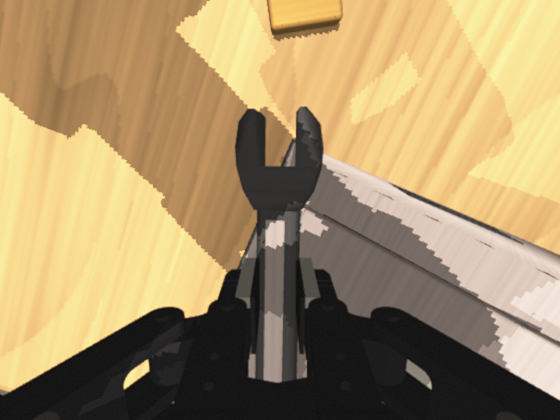

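```bash
sed -i 's/bias=.001/bias=-.003/' traj.py; python3 - <<'E'
from traj import *
o=env.observe();T0=np.array([.4756,-.2333,.1223])
for r in rows(np.arange(1.12,1.83,.07),o,T0): print([float(v) for v in r])
E
```

```text
[-0.5, -0.4, 0.3, -0.001]
[-0.1, 6.8, -2.8, 0.063]
[-0.2, 13.9, -6.1, 0.126]
[-0.9, 21.0, -9.4, 0.188]
[-2.0, 27.9, -12.8, 0.25]
[-3.8, 34.7, -16.4, 0.311]
[-6.0, 41.3, -19.9, 0.372]
[-8.7, 47.7, -23.5, 0.433]
[-11.9, 53.7, -27.4, 0.494]
[-15.5, 59.4, -31.2, 0.555]
[-19.6, 64.9, -35.0, 0.616]
```

```bash
python3 - <<'E'
from traj import *
o=env.observe();T0=np.array([.4756,-.2333,.1223])
o=dict(o);o["position"]=o["position"]+[0,.0042,.0011]
for r in rows(np.arange(1.12,1.83,.07),o,T0): print([float(v) for v in r])
E
```

```text
[-4.4, -1.9, 1.4, -0.001]
[-4.0, 5.3, -1.7, 0.063]
[-4.1, 12.4, -5.0, 0.126]
[-4.8, 19.4, -8.3, 0.188]
[-6.0, 26.4, -11.7, 0.25]
[-7.7, 33.2, -15.3, 0.311]
[-9.9, 39.7, -18.8, 0.372]
[-12.6, 46.1, -22.4, 0.433]
[-15.8, 52.2, -26.3, 0.494]
[-19.4, 57.9, -30.1, 0.555]
[-23.5, 63.3, -33.9, 0.616]
```

Request:
move_arm --pt "-4 0 0 0.02" --pt "-4 5.3 -1.7 0.063" --pt "-4.1 12.4 -5 0.126" --pt "-4.8 19.4 -8.3 0.188" --pt "-6 26.4 -11.7 0.25" --pt "-6 26.4 -11.7 0.25"

```text
time_s: 27.5
position: [0.5647, -0.1444, 0.1586]
tool_rot: [[-0.122, 0.992, 0.002], [0.992, 0.122, -0.003], [-0.004, 0.001, -1.0]]
ft_force: [-0.3, -9.7, -6.5]
grip_width: 0.0156
```

```bash
python3 look2.py x; python3 - <<'E'
import cv2,numpy as np
from h import *
print(env.observe()["wrist_torque"])
a=cv2.imread("pics/x_sc.png")[250:470,180:400]
cv2.imwrite("pics/xz.png",cv2.resize(a,None,fx=2.5,fy=2.5,interpolation=cv2.INTER_CUBIC))
E
```

```text
27.5 [ 0.5647 -0.1444  0.1586] [-0.1224  0.9925 -0.0036] [-0.3079 -9.6501 -6.4528] 0.015618324259855803
[-1.1509 -0.1244  0.3979]
```

View pics/xz.png

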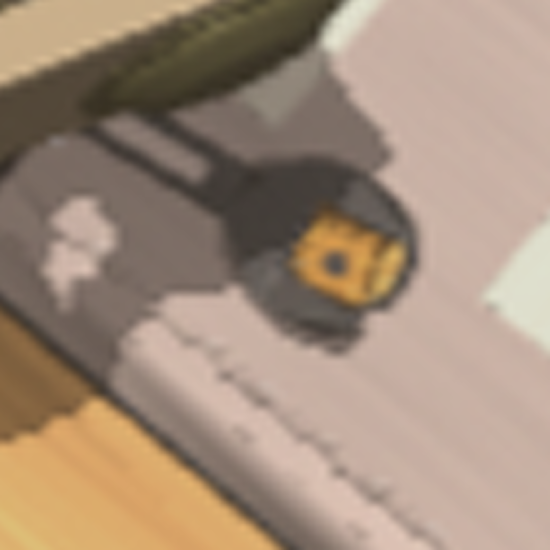

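View pics/x.png

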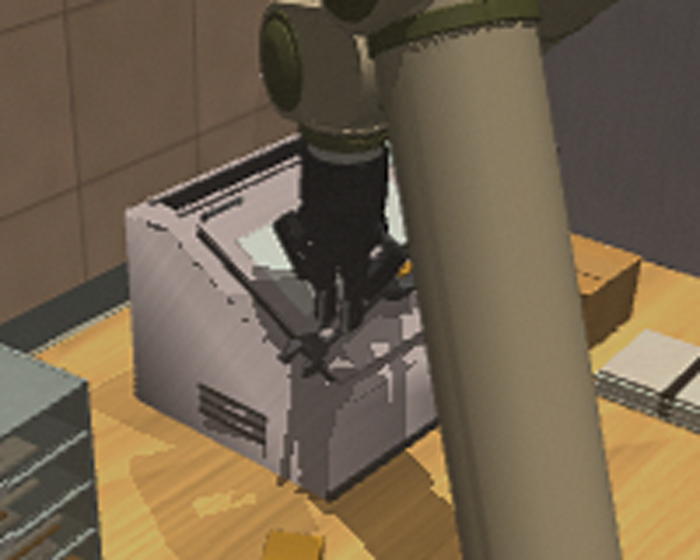

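```bash
python3 - <<'E'
from traj import *
o=env.observe();T0=np.array([.4756,-.2333,.1223])
o=dict(o);o["position"]=o["position"]+[0,.0024,.001]
for r in rows(np.arange(1.40,1.86,.06),o,T0): print([float(v) for v in r])
E
```

```text
[0.2, 0.5, -0.7, 0.002]
[0.3, 6.5, -3.7, 0.054]
[-0.1, 12.5, -6.7, 0.106]
[-0.8, 18.4, -9.8, 0.158]
[-2.0, 24.2, -12.9, 0.21]
[-3.5, 29.8, -16.3, 0.263]
[-5.4, 35.3, -19.6, 0.315]
[-7.7, 40.7, -22.8, 0.367]
```

Request:
move_arm --pt "-1.5 6.5 -3.7 0.054" --pt "-1.8 12.5 -6.7 0.106" --pt "-2.5 18.4 -9.8 0.158" --pt "-3.6 24.2 -12.9 0.21" --pt "-5 29.8 -16 0.263" --pt "-5 29.8 -16 0.263"

```text
time_s: 28.25
position: [0.5932, -0.1472, 0.1735]
tool_rot: [[0.142, 0.99, -0.003], [0.99, -0.142, -0.005], [-0.005, -0.003, -1.0]]
ft_force: [-6.8, -17.3, -9.2]
grip_width: 0.0148
```

```bash
python3 look2.py y; python3 - <<'E'
import cv2,numpy as np
from h import *
print(env.observe()["wrist_torque"])
a=cv2.imread("pics/y_sc.png")[250:470,180:400]
cv2.imwrite("pics/yz.png",cv2.resize(a,None,fx=2.5,fy=2.5,interpolation=cv2.INTER_CUBIC))
E
```

```text
28.25 [ 0.5932 -0.1472  0.1735] [ 0.1418  0.9899 -0.0053] [ -6.7613 -17.2836  -9.1513] 0.014804062851835548
[-2.2781  0.7968  0.0556]
```

View pics/yz.png

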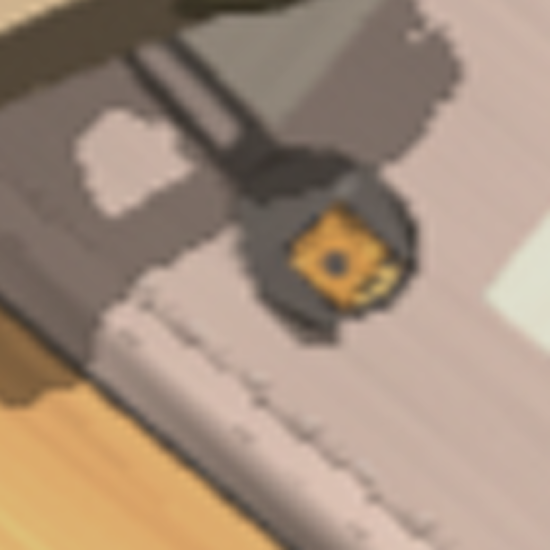

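Request:
move_arm --pt "-2.5 1 0 0.02" --pt "-3.5 3 -1 0.04" --pt "-3.5 5 -2 0.06" --pt "-3.5 6 -2.5 0.06" --pt "-3.5 6 -2.5 0.06"

```text
time_s: 28.9
position: [0.5978, -0.149, 0.1757]
tool_rot: [[0.199, 0.98, -0.006], [0.98, -0.199, -0.0], [-0.001, -0.005, -1.0]]
ft_force: [-9.3, -6.9, -9.0]
grip_width: 0.0153
```

```bash
python3 look2.py z; python3 - <<'E'
import cv2,numpy as np
from h import *
print(env.observe()["wrist_torque"])
a=cv2.imread("pics/z_sc.png")[250:470,180:400]
cv2.imwrite("pics/zz.png",cv2.resize(a,None,fx=2.5,fy=2.5,interpolation=cv2.INTER_CUBIC))
E
```

```text
28.9 [ 0.5978 -0.149   0.1757] [ 0.1992  0.98   -0.0013] [-9.325  -6.8892 -8.9759] 0.01526112351672765
[-0.6179  1.3253 -0.2996]
```

View pics/zz.png

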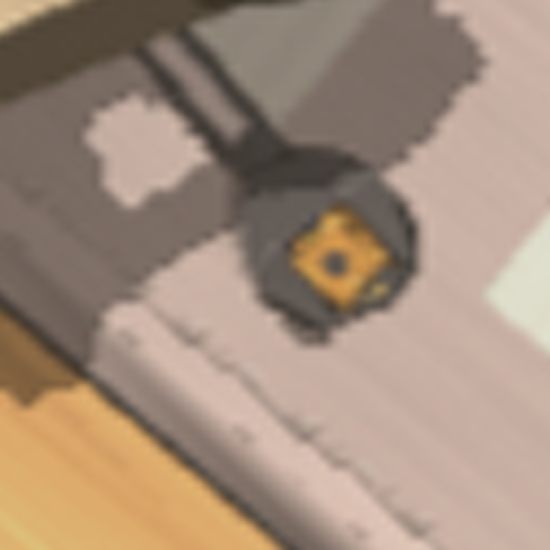

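Request:
move_arm --pt "-0.5 2 -1 0.02" --pt "-1 4 -2 0.04" --pt "-1.5 6 -3 0.06" --pt "-1.5 8 -3.5 0.07" --pt "-1.5 8 -3.5 0.07"

```text
time_s: 29.55
position: [0.6058, -0.1519, 0.1791]
tool_rot: [[0.266, 0.964, -0.004], [0.964, -0.266, -0.0], [-0.001, -0.004, -1.0]]
ft_force: [-6.4, -7.0, -10.2]
grip_width: 0.0152
```

```bash
python3 look2.py z2; python3 - <<'E'
import cv2,numpy as np
from h import *
print(env.observe()["wrist_torque"])
a=cv2.imread("pics/z2_sc.png")[250:470,180:400]
cv2.imwrite("pics/zz2.png",cv2.resize(a,None,fx=2.5,fy=2.5,interpolation=cv2.INTER_CUBIC))
E
```

```text
29.55 [ 0.6058 -0.1519  0.1791] [ 0.2664  0.9639 -0.0014] [ -6.3788  -6.9976 -10.2289] 0.015220050937451409
[-0.5751  0.8865  0.2971]
```

View pics/zz2.png

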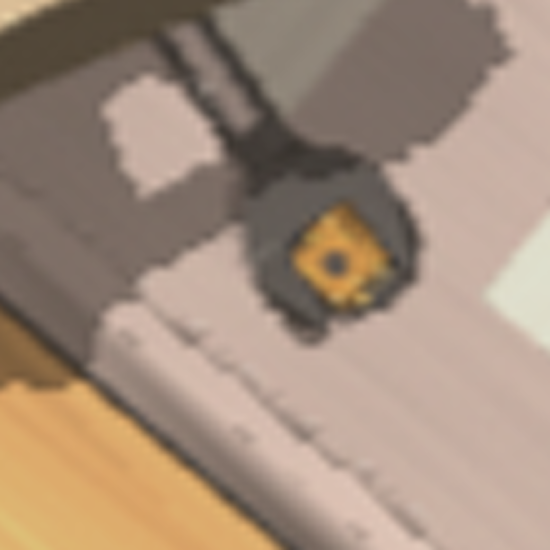

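```bash
python3 - <<'E'
from traj import *
im=cv2.imread("pics/z2_sc.png")
sc=3.5;out=[]
P0=np.array([.5709,-.2515,.1855])
for th in (1.35,1.46,1.57):
    up,n,le,s=geo(th,th);y=np.cross(n,s);P=P0-.148*.0318*(th-.14)*geo(.14,.14)[1]
    a=cv2.resize(im[280:420,240:380],None,fx=3,fy=3,interpolation=cv2.INTER_CUBIC)
    c=proj("scene",P)
    def px(p,off=(0,0)): q=proj("scene",p);return [(((q[1]-260+.5)*sc-.5)-240)*3,(((q[0]-170+.5)*sc-.5)-280)*3]
    for h,d in((.009,0),(.011,-.003)):
        cv2.polylines(a,[np.array([px(P+d*n+h*(i*s+j*y)) for i,j in((1,1),(1,-1),(-1,-1),(-1,1))]).astype(int)],True,(0,255,0),1)
    out.append(a[60:330,60:330])
cv2.imwrite("pics/sq.png",np.hstack(out))
for th in (0,1.35,1.46,1.57):
    up,n,le,s=geo(th,th);y=np.cross(n,s);P=P0-.148*.0318*(th-.14)*geo(.14,.14)[1]
    for v in (s,y): q=proj("scene",P+.01*v)-proj("scene",P-.01*v);print(th,np.degrees(np.arctan2(q[0],q[1])))
E
```

```text
0 -50.26447531899669
0 -140.17734787142393
1.35 27.825403401760756
1.35 -63.6359592497706
1.46 33.808613378623335
1.46 -57.00259788048358
1.57 39.76353748464686
1.57 -50.33552090973024
```

View pics/sq.png

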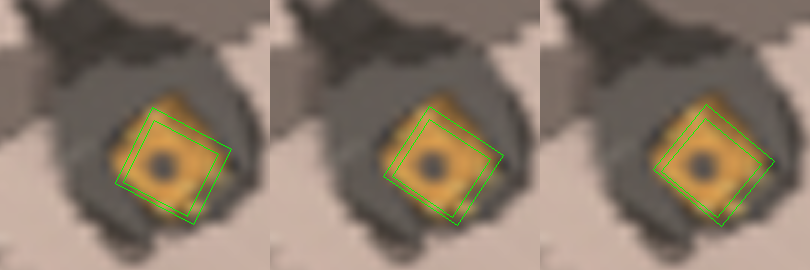

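Request:
move_arm --pt "0 -3 1.5 -0.03" --pt "0 -6 3 -0.06" --pt "0 -8 4.3 -0.08" --pt "0 -8 4.3 -0.08"

```text
time_s: 30.1
position: [0.5991, -0.1495, 0.1759]
tool_rot: [[0.188, 0.982, -0.0], [0.982, -0.188, -0.001], [-0.001, -0.0, -1.0]]
ft_force: [-2.8, -4.7, -6.9]
grip_width: 0.0154
```

Request:
move_arm --pt "0 -3 1.5 -0.03" --pt "0 -6 3 -0.06" --pt "0 -8 4.3 -0.08" --pt "0 -8 4.3 -0.08"

```text
time_s: 30.5
position: [0.5915, -0.1472, 0.1722]
tool_rot: [[0.109, 0.994, 0.001], [0.994, -0.109, 0.0], [0.0, 0.001, -1.0]]
ft_force: [-2.0, 0.8, -3.2]
grip_width: 0.015
```

```bash
python3 look2.py A; python3 - <<'E'
import cv2,numpy as np
a=cv2.imread("pics/A_sc.png")[250:470,180:400]
cv2.imwrite("pics/Az.png",cv2.resize(a,None,fx=2.5,fy=2.5,interpolation=cv2.INTER_CUBIC))
E
```

```text
30.5 [ 0.5915 -0.1472  0.1722] [0.1086 0.9941 0.0003] [-1.9803  0.8187 -3.2207] 0.015037902546528132
```

View pics/Az.png

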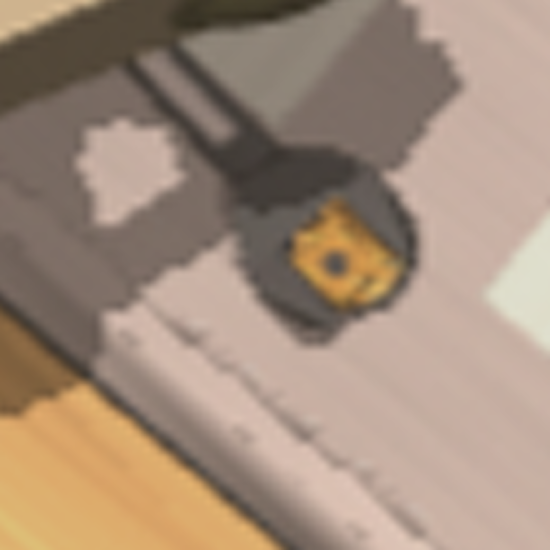

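View pics/A_w.png

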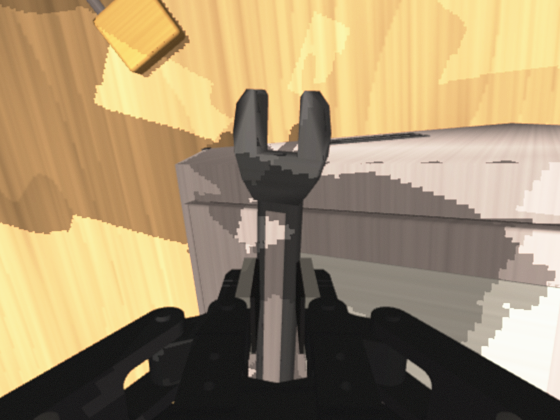

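Request:
move_arm --pt "4 0 -0.3 0" --pt "9 0 -0.6 0" --pt "14 0 -0.9 0" --pt "19 0 -1.2 0" --pt "24 0 -1.5 0" --pt "30 0 -2 0" --pt "38 0 -3 0" --pt "46 0 -5 0" --pt "52 0 -25 0" --pt "55 0 -60 0" --pt "55 0 -80 0" --pt "55 0 -80 0"

```text
time_s: 31.85
position: [0.5983, -0.0926, 0.2551]
tool_rot: [[0.108, 0.994, 0.006], [0.994, -0.108, -0.002], [-0.002, 0.006, -1.0]]
ft_force: [0.5, -0.1, -3.3]
grip_width: 0.0153
```

```bash
python3 look2.py B; python3 - <<'E'
import cv2,numpy as np
a=cv2.imread("pics/B_sc.png")[250:470,180:400]
cv2.imwrite("pics/Bz.png",cv2.resize(a,None,fx=2.5,fy=2.5,interpolation=cv2.INTER_CUBIC))
E
```

```text
31.85 [ 0.5983 -0.0926  0.2551] [ 0.1082  0.9941 -0.0015] [ 0.5414 -0.1266 -3.3135] 0.015303478925641024
```

View pics/Bz.png

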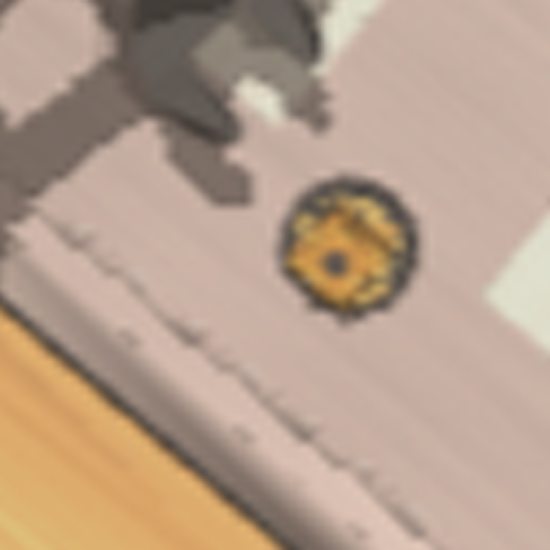

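View pics/B.png

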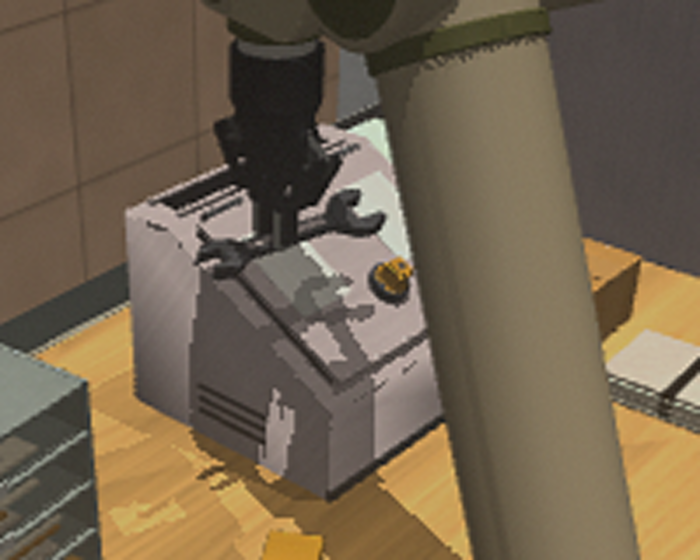

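View pics/B_w.png

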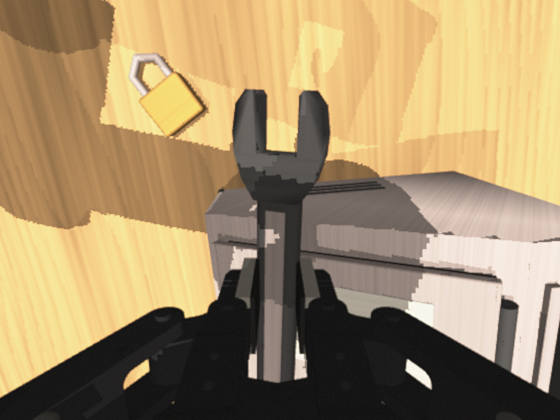

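Request:
move_arm --pt "-10 0 -35 -0.14" --pt "-40 -5 -35 -0.28" --pt "-74 -12 -35 -0.42" --pt "-74 -12 -35 -0.56" --pt "-74 -12 -35 -0.7" --pt "-74 -12 -35 -0.84" --pt "-74 -12 -35 -0.98" --pt "-74 -12 -35 -1.12" --pt "-74 -12 -35 -1.26" --pt "-74 -12 -35 -1.4" --pt "-74 -12 -35 -1.54" --pt "-74 -12 -35 -1.68" --pt "-74 -12 -35 -1.68" --pt "-74 -12 -35 -1.68" --grip_force 60

```text
time_s: 33.4
position: [0.5771, -0.1651, 0.2858]
tool_rot: [[-1.0, 0.004, -0.002], [0.004, 1.0, 0.001], [0.002, 0.001, -1.0]]
ft_force: [-0.4, 0.6, -2.2]
grip_width: 0.0153
```

```bash
python3 look.py C latch_head; python3 - <<'E'
import cv2,pickle
d=pickle.load(open("C.pkl","rb"));r,c=map(int,d["latch_head"][0]) if d["latch_head"] else (200,150)
b=cv2.imread("pics/C.png");r0,c0=max(r-45,0),max(c-50,0);print(r0,c0)
cv2.imwrite("pics/Cz.png",cv2.resize(b[r0:r0+90,c0:c0+100],None,fx=7,fy=6,interpolation=cv2.INTER_CUBIC) if 0 else cv2.resize(b[r0:r0+90,c0:c0+100],None,fx=6,fy=6,interpolation=cv2.INTER_CUBIC))
E
```

```text
33.4 [ 0.5771 -0.1651  0.2858] [-1.      0.0037 -0.002 ] [ -27.2476   25.4437   59.5264   -0.0077   95.1519 -117.0375]
latch_head [(array([206.9, 162.3]), 0.73)]
161 112
```

View pics/C.png

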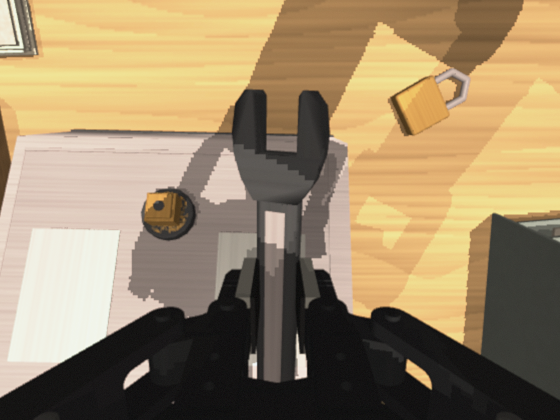

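View pics/Cz.png

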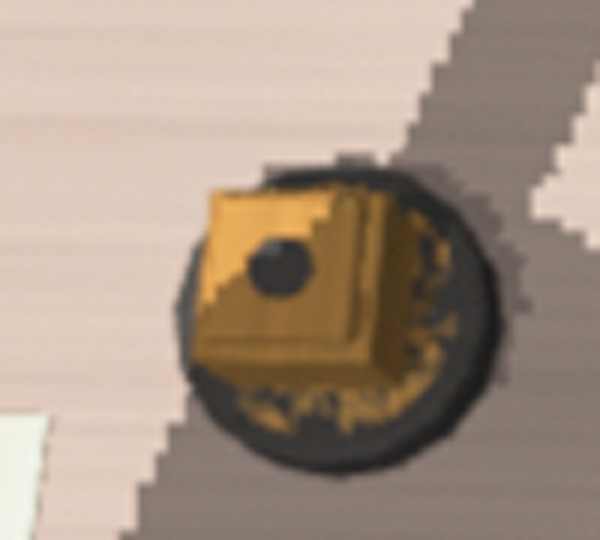

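```bash
python3 - <<'E'
from traj import *
import pickle
from scipy.optimize import least_squares
o=pickle.load(open("C.pkl","rb"))["o"]
f=lambda r,c:(161+(r+.5)/6-.5,112+(c+.5)/6-.5)
# bezel/hole + 22mm square corners (3 mm below top): TL,(TR),BR,BL in crop
print(np.degrees(psi))
hole=np.array(f(268,280))
TL,TR,BR,BL=f(192,211),f(193,388),f(375,375),f(360,192)
P0=np.array([.5709,-.2515,.1855])-.148*.0318*(1.43)*geo(.14,.14)[1]
print("pred hole",proj("wrist",P0,o),hole)
C=np.array([BL,BR,TR,TL])
def res(x):
    th,dx,dy=x;up,n,le,s=geo(th,1.5);y=np.cross(n,s);P=P0+dx*up+dy*le
    # square corners in hatch frame near 90deg multiples
    s0=[(-1,1),(-1,-1),(1,-1),(1,1)]  # (along x', along y') at th offset from 1.5708: use up-like axis
    a=th-np.pi/2; u=np.cos(a)*up-np.sin(a)*le; l=np.cross(n,u)
    e=[proj("wrist",P-.003*n+.011*(i*u+j*l*-1*-1),o) for i,j in s0]
    return e
def cost(x):
    # image: up(rows small) is -X (downslope); left col is -Y
    e=np.array(res(x)); # order (down,left),(down,right),(up,right),(up,left)
    # image mapping: downslope->top, right(-y)->left
    obs=np.array([TR,TL,BL,BR]); return np.r_[(e-obs).ravel(),0]
r=least_squares(cost,[1.57,0,0],x_scale=[.1,.01,.01]);print(r.x,r.fun.round(1))
# box front-bottom edge in this view
a,b=onz("wrist",(130.5,75),0,o),onz("wrist",(134,235),0,o);print(a,b,np.degrees(np.arctan2(-(b-a)[0],(b-a)[1])))
E
```

```text
-1.5000000000000002
pred hole [207.2055 158.1921] [205.25 158.25]
[ 1.578  -0.0009  0.0004] [ 0.5  0.3 -0.1  0.2  0.6 -0.1 -1.  -0.4  0. ]
[ 0.527  -0.4031  0.    ] [ 0.5319 -0.2143  0.    ] -1.46806226319401
```

Request:
move_arm --pt "20 43 0 0" --pt "40 86 0 0" --pt "60 129 0 0" --pt "80 172 0 0" --pt "100 215 20 0" --pt "120 258 50 0" --pt "140 300 90 0" --pt "157 335 130 0" --pt "157 335 170 0" --pt "157 335 210 0" --pt "157 335 240 0" --pt "157 335 250 0" --pt "157 335 250 0" --pt "157 335 250 0"

```text
time_s: 34.9
position: [0.4213, 0.1699, 0.0382]
tool_rot: [[-1.0, 0.001, 0.002], [0.001, 1.0, 0.0], [-0.002, 0.0, -1.0]]
ft_force: [0.1, 0.0, -1.9]
grip_width: 0.0153
```

```bash
python3 - <<'E'
from h import *
o=env.observe();print(o["time_s"],o["position"],o["ft_force"])
im=env.get_image("side");cv2.imwrite("pics/D.png",cv2.resize(im[150:330,150:370,::-1],None,fx=3.5,fy=3.3,interpolation=cv2.INTER_CUBIC))
E
```

```text
34.9 [0.4213 0.1699 0.0382] [ 0.146   0.0365 -1.8538]
```

View pics/D.png

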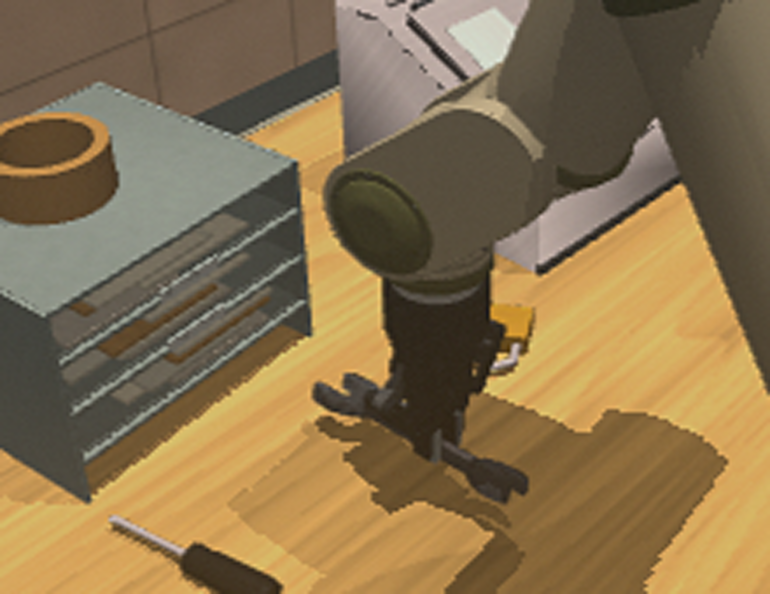

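Request:
move_arm --pt "0 0 10 0" --pt "0 0 17 0" --pt "0 0 22 0" --pt "0 0 26 0" --pt "0 0 29 0" --pt "0 0 32 0" --pt "0 0 34 0" --pt "0 0 35 0" --pt "0 0 36 0" --pt "0 0 36 0" --grip_force 25

```text
time_s: 35.95
position: [0.4208, 0.1704, 0.0025]
tool_rot: [[-1.0, -0.0, 0.003], [-0.0, 1.0, 0.001], [-0.003, 0.001, -1.0]]
ft_force: [-5.7, 3.9, 23.2]
grip_width: 0.0151
```

```bash
python3 - <<'E'
from h import *
o=env.observe();print(o["time_s"],o["position"],o["ft_force"],o["wrist_torque"])
im=env.get_image("side");cv2.imwrite("pics/E.png",cv2.resize(im[190:310,210:330,::-1],None,fx=5,fy=5,interpolation=cv2.INTER_CUBIC))
im=env.get_image("wrist");cv2.imwrite("pics/E2.png",im[:,:,::-1])
E
```

```text
35.95 [0.4208 0.1704 0.0025] [-5.6528  3.8733 23.157 ] [ 0.1829  0.7266 -0.0889]
```

View pics/E.png

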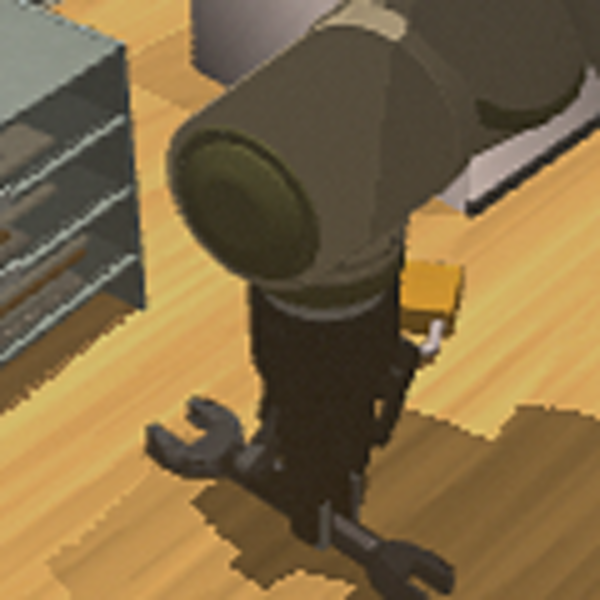

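View pics/E2.png

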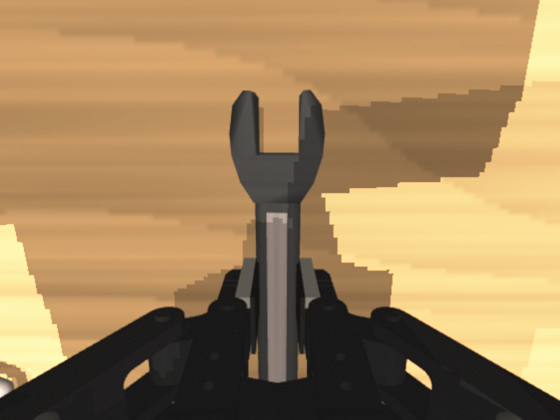

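Request:
move_arm --pt "0 0 -2 0" --pt "0 0 -3 0" --pt "0 0 -3 0"

```text
time_s: 36.35
position: [0.4208, 0.1698, 0.004]
tool_rot: [[-1.0, -0.0, 0.001], [-0.0, 1.0, 0.0], [-0.001, 0.0, -1.0]]
ft_force: [1.5, 0.4, -0.4]
grip_width: 0.0153
```

Request:
move_arm --pt "0 0 0 0" --pt "0 0 0 0" --pt "0 0 0 0" --pt "0 0 0 0" --pt "0 0 0 0" --pt "0 0 0 0" --pt "0 0 -5 0" --pt "0 0 -25 0" --pt "0 0 -70 0" --pt "10 0 -120 0" --pt "20 0 -170 0" --pt "20 0 -220 0" --pt "20 0 -240 0" --pt "20 0 -240 0" --grip 0

```text
time_s: 37.75
position: [0.4011, 0.17, 0.2474]
tool_rot: [[-1.0, -0.0, 0.007], [-0.0, 1.0, 0.001], [-0.007, 0.001, -1.0]]
ft_force: [0.4, -0.1, -1.0]
grip_width: 0.0855
```

```bash
python3 - <<'E'
from h import *
o=env.observe();print(o["time_s"],o["position"],o["ft_force"],o["grip_width"])
im=env.get_image("side");cv2.imwrite("pics/F.png",im[:,:,::-1]);cv2.imwrite("pics/F2.png",cv2.resize(im[200:320,190:330,::-1],None,fx=5,fy=5,interpolation=cv2.INTER_CUBIC))
im=env.get_image("wrist");cv2.imwrite("pics/F3.png",im[:,:,::-1])
im=env.get_image("scene");cv2.imwrite("pics/F4.png",im[:,:,::-1])
E
```

```text
37.75 [0.4011 0.17   0.2474] [ 0.3719 -0.1188 -1.0277] 0.08552590418455938
```

View pics/F2.png

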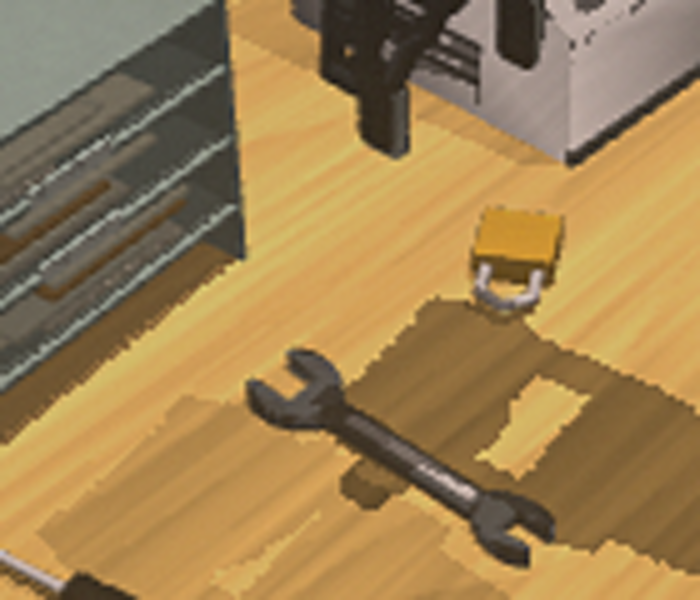

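View pics/F3.png

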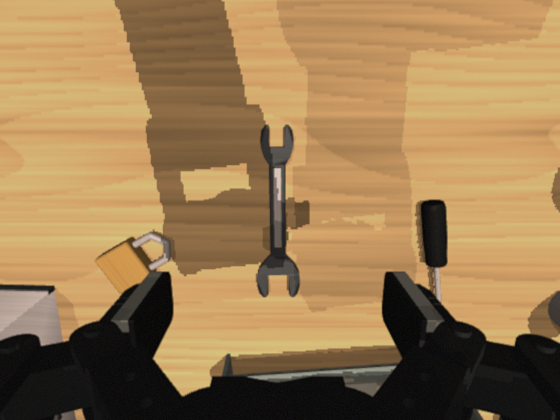

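View pics/F4.png

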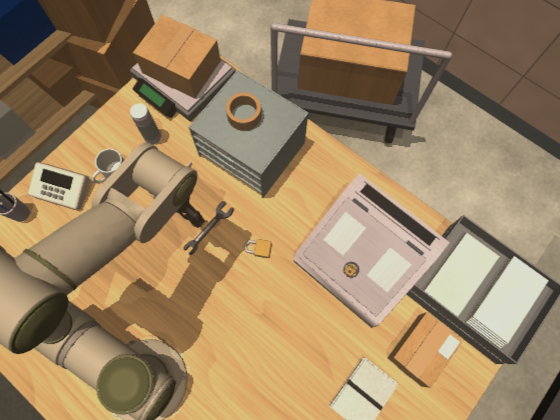

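```bash
python3 -c "
from rig import env
print(env.close_job())"
```

```text
the job is handed in; nothing more can be done
None
```

The job is handed in at about 38 s of the 72 s allowed. The hatch is locked and the spanner is back flat on the counter. No verdict was reported, so this rests on my own checks.

**What I did**
1. I drew the spanner out by its head, laid it on the counter and let go.
2. I took it by the handle and tilted it against the hatch slope to match the latch.
3. I slid the big jaw on until it bottomed at about 13 N, then turned it clockwise past the jaw's play.
4. I slid it off and laid it on the open counter, in front of the sorter and to the left of the padlock.

**Last checks**
- **Latch:** with the spanner off, a wrist picture gave about 1.58 rad, good to roughly 0.03; fully home is 1.57. I did not measure the hatch separately, since it follows the latch.
- **Spanner:** the side and wrist pictures show it lying flat. The gripper is open and about 25 cm above it.
- **Other things:** the padlock, screwdriver, mug and the rest look unmoved in the final pictures; I compared them by eye, without measuring.

**What disagreed**
- **Slip in the grip:** after tilting, the wrist view suggested the handle had slipped about 8 mm in the fingers. The side view could not confirm this, so I relied on contact to seat the jaw.
- **Pull while turning:** the side pull reached 17 N because my assumed lever was slightly too long. I shortened the path, but it reached 17 N again once near the end.
- **Pressing the counter:** laying the spanner down pressed it on the counter with about 23 N for a moment before I eased off and let go.

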